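# Make up a plating test cell: panel on the bus bar, anode in its sleeve, bail shut

## Robot

A 6-joint arm with a two-finger parallel gripper is mounted at the origin on a cart in front of the work surface, level with it; the furniture and walls round the work are solid. World frame = base frame: x ahead of the robot, y to its left, z up, the work surface at z = 0. Lengths are in m, angles in rad, forces in N, time in s.
With the tool pointing down it reaches from about 0.35 to 0.975 m from the base axis. Payload 7.1 kg.
Tool frame: the origin (TCP) lies midway between the tips of the shut fingers; the grasp point (between the pads) lies 19 mm behind it; z points along the fingers, x is the direction in which the jaws open and shut, and the axes are right-handed (so a half turn about z gives the same grasp; the last joint's range is limited). The gripper opens to 88 mm and grips with 3 to 60 N. Pads are 20 mm wide; open, the fingers measure 115 mm over their backs; the gripper's body (75 mm by 178 mm) begins 61 mm behind the grasp point.
Start: joints at [-1.273, 0.423, 1.63, -0, 1.089, -0.019], TCP at [0.195, -0.594, 0.223] pointing down, gripper open.
Joint ranges: [-3, 3], [-0.9, 2.11], [0.09, 2.58], [-1.31, 4.45], [0.11, 2.69], [-2.54, 2.54]. Speed limits (rad/s): [2.39, 2.39, 3.01, 3.14, 3.14, 3.14].

## Interface

Orientations are given as a unit quaternion [w, x, y, z].
In Python, from station import move_pose, movel, movej, command_gripper, wait, inverse_kinematics, read_camera, camera_info, MotionError, job_done, get_time, get_joint_pos, get_qvel, get_effort, get_tcp_pos, get_ee_rot, get_ft_force, get_ft_torque, get_grip_width gives the robot as it stands. Calls block until the motion is done:
- move_pose(position, orientation): joint-space move of the TCP to a pose.
- movel(position, frame=None, v=0.15, until_force=None): straight line of the TCP; frame=None keeps the orientation; v is the mean speed in m/s. With until_force (N) it stops when the force on the tool has changed by that much, and returns True; else False.
- movej(angles): joint-space move.
- command_gripper(opening): opening from 0.0 (shut) to 1.0 (fully open); the grip force is fixed at half the most; returns when the fingers have stopped.
- wait(seconds).
- inverse_kinematics(position, orientation): joint angles nearest the present ones, or None.
- read_camera(name): name is "scene" or "side" or "wrist"; returns the picture (384x512x3 uint8, red, green, blue); there is no depth.
- camera_info(name): a dict with "intrinsics" (3x3 intrinsics, pixels), "T" (4x4, takes a point from camera to world coordinates); the wrist camera has in their place "tool_from_camera" (4x4, takes a point from camera to tool coordinates, whose origin is the TCP and whose axes are the tool frame's). Camera axes: x right, y up, looking along -z (the intrinsics and any distortion apply to the point x, -y, -z); pixel columns grow to the right and rows downward; lengths in m; the calibration is good to about 2 mm. A picture is of the moment at which its call begins: read the wrist's pose just before it. camera_info takes no time and is no camera call.
A pose or a line that the arm cannot do raises MotionError and nothing moves.
- job_done(): hands the job in, once; it reports no verdict.
Readings, each from a call of its own:
- get_time(): time.
- get_joint_pos(): joint angles.
- get_qvel(): joint speeds.
- get_effort(): joint torques, N m.
- get_tcp_pos(): TCP position.
- get_ee_rot(): TCP orientation.
- get_ft_force(): force on the tool from outside, world axes, zero at the start.
- get_ft_torque(): the same for the moment, N m.
- get_grip_width(): opening from 0.0 (shut) to 1.0 (fully open).
Only numpy, scipy, OpenCV 4.12 (cv2) and the standard library are available. Lean on these libraries where they do the work, as an engineer would, in place of code of your own. Each camera call takes 0.05 s, during which the arm holds its last target.

## Task

Make up the empty plating test cell for its next run. Take the test panel with the hook and white grip out of the sloped rack and hang it over the copper bus bar, its hook seated in the bar's notch and the panel on the side of the anode sleeve, then swing the wire bail over so that it lies down on the hook; the white-headed anode rod goes tip down into the white sleeve until its collar sits on the rim. Leave the plain coupon in the rack and do not disturb the other things on the bench.

Things in the scene. Friction and masses are not known exactly. Their poses are not given: they have to be found in the camera images.
- cell: Fixed cell: empty open grey tank 160 (x) x 180 (y) x 100 mm high, walls 5 mm. Origin: middle of its underside; x from the front (sleeve) to the back (bail hinge). A flat copper bus bar, 12 mm thick in x, 20 mm high, lies across it along y at x = 0 (y = -100 to 100 mm), its top 122 mm above the bench, with a notch 42 mm long and 3 mm deep in the middle of its top edge.
- bar_notch (a point): Middle of the notch's floor on top of the bus bar, 119 mm above the bench. Axes as the cell.
- sleeve_mouth (a point): Centre of the open top of the white anode sleeve: an upright tube in the tank, bore 14 mm, outside 22 mm, its rim 110 mm above the bench, 101 mm deep, 58 mm in front (-x) of the bus bar. Axes as the cell.
- bail (a joint): Wire U of 8 mm round steel hinged behind the bus bar: arms 56 mm long at y = +-76 mm, crossbar along y. In rad: 0 when the crossbar lies on the hook of a seated panel (level with the hinge, 6 mm behind the bar's middle), pi/2 arms upright, about 2 leaning back open. Stiff hinge: stays where left, takes about 1 N at the crossbar; sinks to -0.08 if no hook is in the notch.
- bail_hinge (a point): Middle of the bail's hinge line, which runs along the cell's y: 62 mm behind (+x) the bus bar, 128 mm above the bench.
- bail_grip (a point): Middle of the black sleeve (13 mm thick, 36 mm long) on the bail's crossbar, 56 mm from the hinge line, at y = -50 mm of the cell: the place to push.
- rack: Fixed grey plastic block 60 x 206 x 50 mm on a base plate, tilted 25 degrees so that its holes point up and towards the robot (-x of the rack). Origin: middle of the base's underside, y along the rack. In the sloped top, 40 mm deep: slots 63 x 5 mm at y = -64 and +64 mm, one with the test panel, the other with the plain coupon, and at y = 0 a 13 mm bore with the anode rod.
- panel: Test panel, origin mid lower edge, z up to the grip, y along the width. Steel plate 60 x 66 x 3 mm at x = 0; above it a copper strip 30 mm wide, 3 mm thick goes up to z = 100 and over in +x as a hook: roof z = 100 to 105, lip down to z = 80 at x = 18.5 to 21.5, gap for the bar 17 mm (x = 1.5 to 18.5). On the roof a white grip, 26 (y) x 12 (x) mm, z = 105 to 151. 0.11 kg.
- panel_saddle (a point): Middle of the underside of the hook's roof, which comes to rest on the notch's floor: x = 10, z = 100 mm in the panel's frame. Axes as the panel.
- panel_grip (a point): Place to hold the white grip, x = 0, z = 132 mm in the panel's frame. Axes as the panel.
- coupon: Plain steel coupon 60 x 85 x 3 mm without a hook, standing in the other slot of the rack; it stays there. Origin: middle of its lower edge, z up along it.
- anode: Anode rod: dark rod 10 mm thick and 100 mm long with a pointed tip, below a white head. Origin: centre of the collar's underside, z along the rod towards the head. Collar 24 mm across and 4 mm thick, head 18 mm across from z = 4 to 42 mm. It stands in the rack's middle bore. Mass about 0.07 kg.
- anode_grip (a point): Place to hold the anode's head, on its axis at z = 27 mm. Axes as the anode.
- mouse: Black computer mouse, 112 x 60 x 36 mm, a bystander. Origin: middle of its underside.
- weighing_bottle: Small glass weighing bottle, 41 mm across and 45 mm high, a bystander. Origin: middle of its underside.
- stapler: Blue stapler, 34 x 128 x 58 mm, a bystander. Origin: middle of its underside.
- sample_bottle: Sample bottle with white cap, 47 mm across and 92 mm high, a bystander. Origin: middle of its underside.

How it is judged:
By the outcome, as a careful person would: the job done as asked, in the order asked, and still so for the second after the job is handed in, with the robot touching nothing.
It also fails if it takes over 64 s, if anything falls off the work surface, if the arm or the gripper's body presses on something with over 40 N, if the wrist force passes 120 N, or if a joint passes its speed limit or range.

## Working session

There is one attempt and no reset: what is moved stays moved. The work goes in short steps, each a Python script; the robot and the scene stay as the last script left them, time stands still between calls to the robot, and variables do not carry over. Pictures are saved under pics/ and viewed, and the job is handed in when it is done.

```bash
ls; mkdir -p pics; python3 - <<'E'
from station import *
import cv2
for n in ("scene","side","wrist"):
    im=read_camera(n); cv2.imwrite(f"pics/{n}0.png",im[:,:,::-1])
    print(n,camera_info(n))
print(get_time(),get_tcp_pos(),get_ee_rot(),get_grip_width())
E
```

```text
pics
scene {'intrinsics': array([[490.55804538,   0.        , 260.66948979],
       [  0.        , 490.55804538, 194.81449988],
       [  0.        ,   0.        ,   1.        ]]), 'T': array([[-0.45222043,  0.38027379, -0.80677662, -0.79131497],
       [-0.89178669, -0.17797578,  0.41598211,  0.7052262 ],
       [ 0.01460039,  0.90758827,  0.41960739,  0.80112484],
       [ 0.        ,  0.        ,  0.        ,  1.        ]])}
side {'intrinsics': array([[498.30420043,   0.        , 266.11523115],
       [  0.        , 498.30420043, 190.31724781],
       [  0.        ,   0.        ,   1.        ]]), 'T': array([[ 0.95453523,  0.12764876, -0.26938502,  0.15882243],
       [-0.29766822,  0.45666859, -0.83835996, -1.16957314],
       [ 0.01600407,  0.88043148,  0.47390324,  0.77162962],
       [ 0.        ,  0.        ,  0.        ,  1.        ]])}
wrist {'intrinsics': array([[292.54532501,   0.        , 255.99257256],
       [  0.        , 292.54532501, 189.58796993],
       [  0.        ,   0.        ,   1.        ]]), 'tool_from_camera': array([[ 9.99999740e-01, -7.13842620e-04,  9.80665581e-05,
         2.37890266e-04],
       [-6.66209766e-04, -9.67834806e-01, -2.51585661e-01,
        -6.81236054e-02],
       [ 2.74504796e-04,  2.51585531e-01, -9.67835030e-01,
        -1.63165302e-01],
       [ 0.00000000e+00,  0.00000000e+00,  0.00000000e+00,
         1.00000000e+00]])}
0.15 [ 0.19460832 -0.59347516  0.22206746] [-3.67573633e-04  8.09793001e-01 -5.86715374e-01 -4.80554306e-04] 1.0012578745254062
```

View pics/scene0.png

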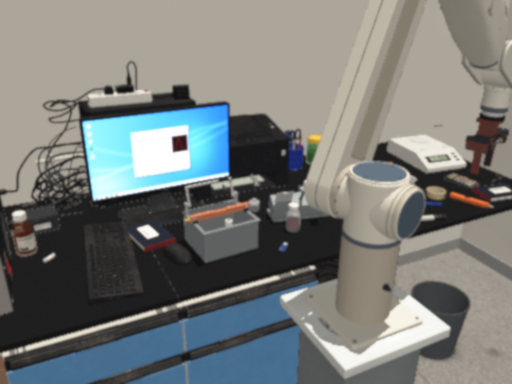

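View pics/side0.png

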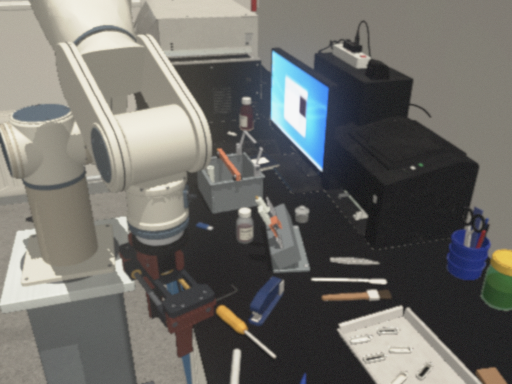

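View pics/wrist0.png

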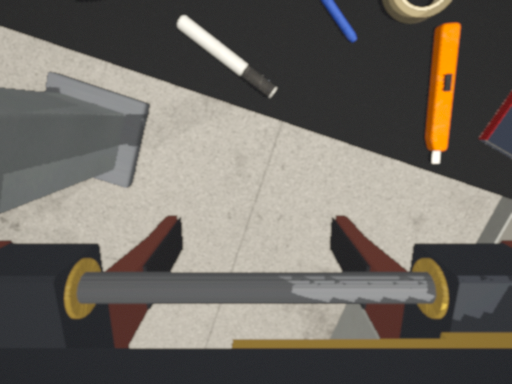

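```bash
python3 - <<'E'
import cv2
s=cv2.imread("pics/side0.png")[130:290,180:330]; cv2.imwrite("pics/side0c.png",cv2.resize(s,None,fx=3.75,fy=3.75,interpolation=2)[:600])
s=cv2.imread("pics/scene0.png")[165:275,170:340]; cv2.imwrite("pics/scene0c.png",cv2.resize(s,None,fx=4.7,fy=4.7,interpolation=2))
E
```

```text
(no output)
```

View pics/side0c.png

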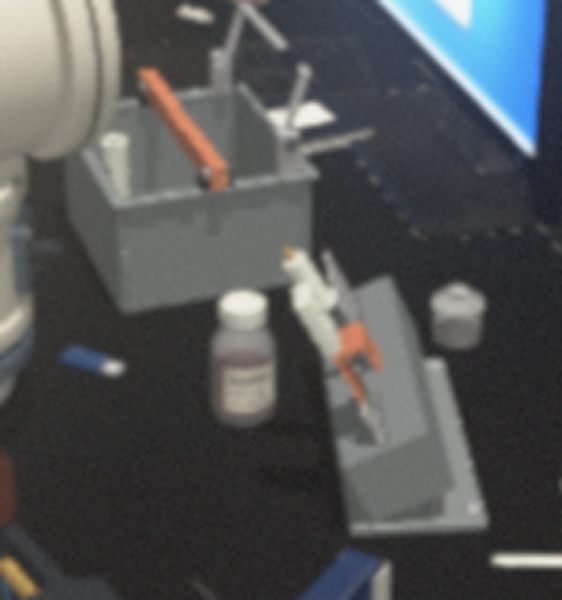

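View pics/scene0c.png

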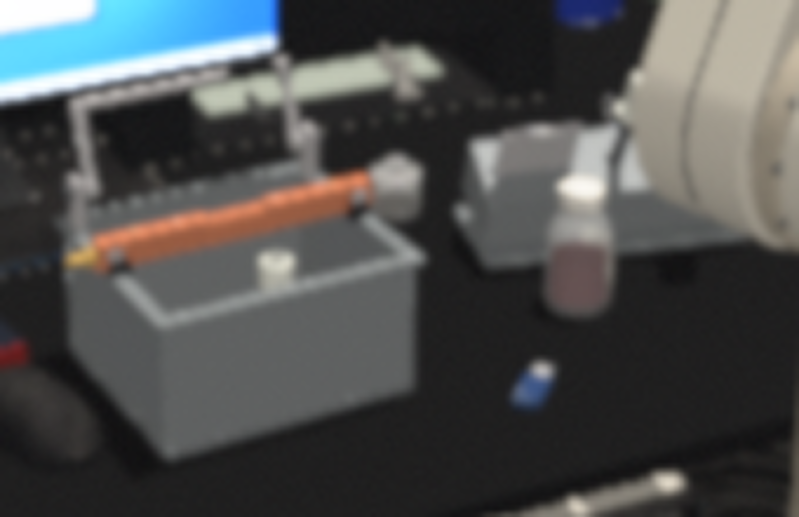

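```bash
cat > h.py <<'E'
import numpy as np, cv2
from scipy.spatial.transform import Rotation as R
from station import *
def K_T(name,pose=None):
    c=camera_info(name); K=np.array(c["intrinsics"])
    if name=="wrist":
        p,q=pose; T=np.eye(4);T[:3,:3]=R.from_quat(np.roll(q,-1)).as_matrix();T[:3,3]=p
        return K,T@np.array(c["tool_from_camera"])
    return K,np.array(c["T"])
def ray(name,uv,pose=None):
    K,T=K_T(name,pose); d=np.linalg.inv(K)@[uv[0],uv[1],1]; d=np.array([d[0],-d[1],-d[2]])
    d=T[:3,:3]@d; return T[:3,3],d/np.linalg.norm(d)
def onz(name,uv,z,pose=None):
    o,d=ray(name,uv,pose); return o+d*(z-o[2])/d[2]
def proj(name,P,pose=None):
    K,T=K_T(name,pose); p=np.linalg.inv(T)@np.append(P,1); p=np.array([p[0],-p[1],-p[2]]); u=K@p; return u[:2]/u[2]
def tri(rays):
    A=np.zeros((3,3));b=np.zeros(3)
    for o,d in rays:
        M=np.eye(3)-np.outer(d,d);A+=M;b+=M@o
    X=np.linalg.solve(A,b); return X,[np.linalg.norm((np.eye(3)-np.outer(d,d))@(X-o)) for o,d in rays]
def q_from(zax,xax):
    z=np.array(zax,float);z/=np.linalg.norm(z);x=np.array(xax,float);x-=z*(x@z);x/=np.linalg.norm(x)
    return np.roll(R.from_matrix(np.c_[x,np.cross(z,x),z]).as_quat(),1)
def snap(name,fn):
    pose=(np.array(get_tcp_pos()),np.array(get_ee_rot())) if name=="wrist" else None
    im=read_camera(name); cv2.imwrite(f"pics/{fn}.png",im[:,:,::-1])
    if pose: np.savez(f"pics/{fn}.npz",p=pose[0],q=pose[1])
    return im,pose
def lp(fn):
    d=np.load(f"pics/{fn}.npz"); return d['p'],d['q']
E
python3 - <<'E'
from h import *
f=lambda x,y:(x/3.75+180,y/3.75+130)
g=lambda x,y:(x/4.7+170,y/4.7+165)
for n,p,z in [("rack near R",(485,525),0.005),("rack near L",(352,533),0.005),("rack far R",(435,360),.005),("cell near L",(130,310),0),("cell near R",(310,280),0),("bar near end",(218,178),.122),("bar far",(148,72),.122),("sleeve",(117,138),.11),("wb",(458,345),0),("sb",(245,420),0)]:
    print(n,onz("side",f(*p),z).round(3))
for n,p,z in [("cell fr L",(170,460),0),("cell fr R",(412,385),0),("bar L",(82,245),.122),("bar R",(370,178),.122),("sleeve",(277,260),.11),("mouse",(60,460),0),("rackL",(490,268),0)]:
    print(n,onz("scene",g(*p),z).round(3))
E
```

```text
rack near R [ 0.574 -0.245  0.005]
rack near L [ 0.485 -0.229  0.005]
rack far R [ 0.613 -0.043  0.005]
cell near L [0.406 0.102 0.   ]
cell near R [0.559 0.109 0.   ]
bar near end [0.474 0.076 0.122]
bar far [0.466 0.288 0.122]
sleeve [0.418 0.191 0.11 ]
wb [ 0.641 -0.02   0.   ]
sb [ 0.454 -0.074  0.   ]
cell fr L [0.386 0.277 0.   ]
cell fr R [0.403 0.097 0.   ]
bar L [0.466 0.302 0.122]
bar R [0.476 0.094 0.122]
sleeve [0.415 0.189 0.11 ]
mouse [0.416 0.34  0.   ]
rackL [ 0.528 -0.03   0.   ]
```

```bash
python3 - <<'E'
from h import *
yaw=np.radians(-10)
Rz=R.from_euler('z',yaw).as_matrix()
a=np.radians(25)
tz=Rz@[np.sin(a),0,-np.cos(a)]; ry=Rz@[0,1,0]
print(get_joint_pos())
c=np.array([.545,-.14,.08])
for s in (1,-1):
    q=q_from(tz,s*ry); p=c-tz*0.17
    print(s,p,inverse_kinematics(p,q))
q=q_from(tz,-ry)
yz=R.from_quat(np.roll(q,-1)).as_matrix()[:,1]; print("tool y",yz)
E
```

```text
[-1.27299034e+00  4.23697908e-01  1.63049525e+00  9.52264714e-06
  1.08860950e+00 -1.90010467e-02]
1 [ 0.47424638 -0.12752423  0.23407232] [-0.32758766  0.04782971  2.18782554  0.14049494  0.47812557 -1.83461725]
-1 [ 0.47424638 -0.12752423  0.23407232] [-0.32758766  0.04782971  2.18782554  0.14049494  0.47812557  1.3069754 ]
tool y [-0.89253894  0.1573787  -0.42261826]
```

```bash
python3 - <<'E'
from h import *
yaw=np.radians(-10)
Rz=R.from_euler('z',yaw).as_matrix()
a=np.radians(25)
tz=Rz@[np.sin(a),0,-np.cos(a)]; ry=Rz@[0,1,0]; tx=Rz@[np.cos(a),0,np.sin(a)]
c=np.array([.545,-.14,.08]); q=q_from(tz,-ry)
t=get_time()
move_pose(c-tz*.16,q); print(get_time()-t); snap("wrist","w1"); snap("side","s1"); snap("scene","sc1")
movel(c-tz*.16+ry*.06+tx*0.03); print(get_time()-t); snap("wrist","w2")
E
```

```text
1.9583
2.7083
```

View pics/w1.png

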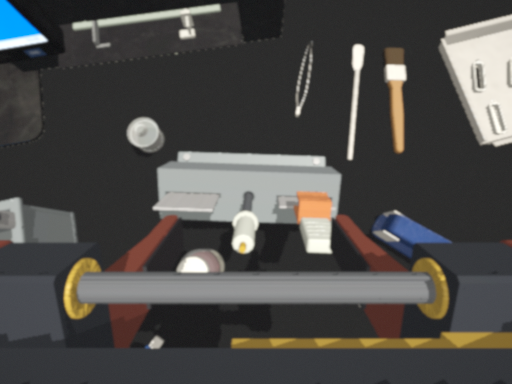

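View pics/w2.png

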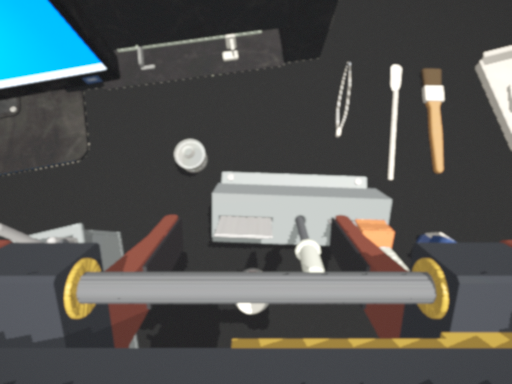

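View pics/s1.png

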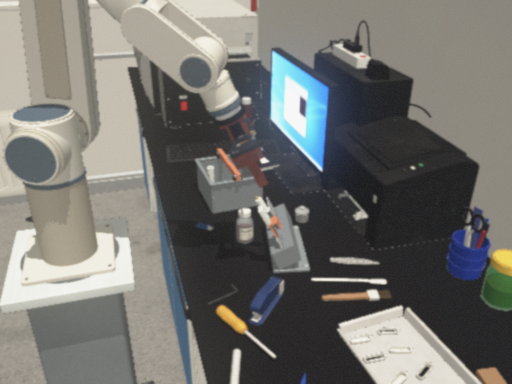

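```bash
python3 - <<'E'
from h import *
for n in("w1","w2"):
    p=lp(n);print(p, proj("side",p[0]),proj("wrist",p[0],p))
for P in [(.545,-.14,.08),(.64,-.02,0.045)]: print(proj("wrist",P,lp("w1")),proj("side",P))
E
```

```text
(array([ 0.47874148, -0.12882093,  0.2252017 ]), array([ 0.13909974, -0.62738282,  0.7479733 , -0.16606623])) [260.72569438 175.9844391 ] [255.37423429 232.13230946]
(array([ 0.51522242, -0.07395235,  0.2373302 ]), array([ 0.13887013, -0.62784223,  0.74774999, -0.16552699])) [268.28255113 160.67401172] [255.37423429 232.13230946]
[255.29382918 176.93591985] [285.7711295  224.74341796]
[151.16231903 128.06705766] [302.67382057 208.80853817]
```

View pics/sc1.png

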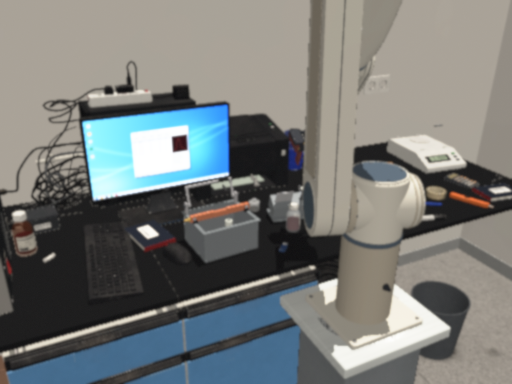

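```bash
python3 - <<'E'
import cv2
s=cv2.imread("pics/w1.png")[140:290,140:350]; cv2.imwrite("pics/w1c.png",cv2.resize(s,None,fx=3.8,fy=3.8,interpolation=2))
s=cv2.imread("pics/s1.png")[185:285,225:325]; cv2.imwrite("pics/s1c.png",cv2.resize(s,None,fx=6,fy=6,interpolation=2))
E
```

```text
(no output)
```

View pics/w1c.png

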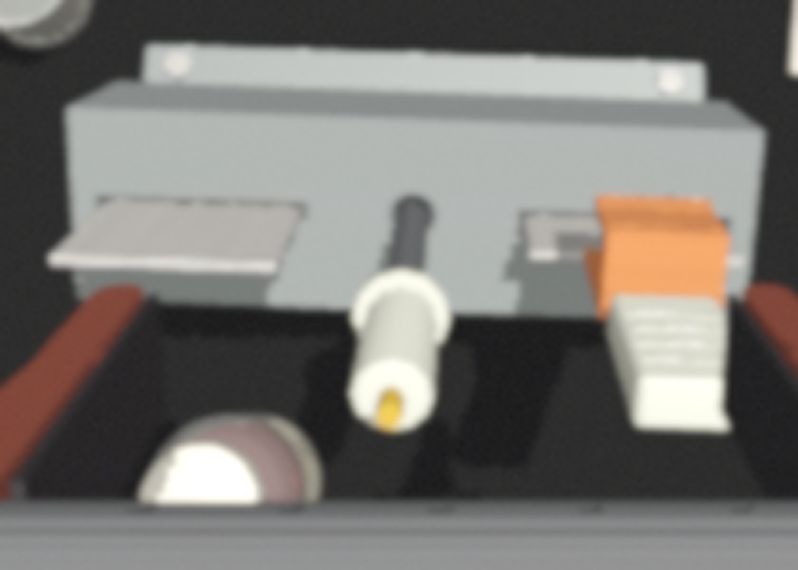

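View pics/s1c.png

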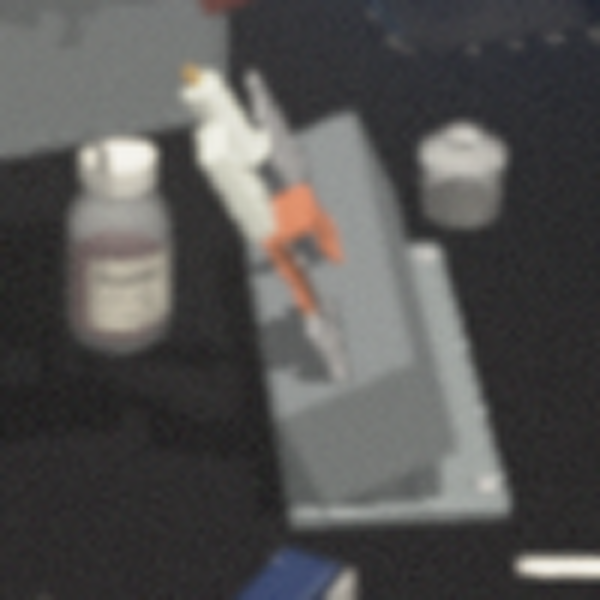

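```bash
python3 - <<'E'
import cv2
s=cv2.imread("pics/w2.png")[160:300,200:410]; cv2.imwrite("pics/w2c.png",cv2.resize(s,None,fx=3.8,fy=3.8,interpolation=2))
E
```

```text
(no output)
```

View pics/w2c.png

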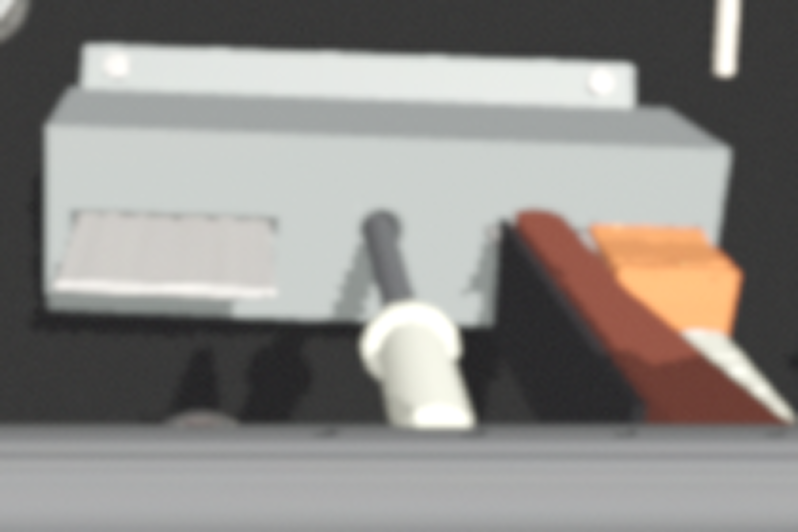

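```bash
cat > m1.py <<'E'
from h import *
P1,P2=lp("w1"),lp("w2")
a=lambda x,y:ray("wrist",(x/3.8+140-.4,y/3.8+140-.4),P1)
b=lambda x,y:ray("wrist",(x/3.8+200-.4,y/3.8+160-.4),P2)
s=lambda x,y:ray("side",(x/6+225-.4,y/6+185-.4))
if __name__=="__main__":
    def pr(n,*r):
        X,e=tri(r); print(n,X.round(4),np.round(np.array(e)*1e3,1)); return X
    L=pr("BL",a(65,105),b(45,125)); Rr=pr("BR",a(765,130),b(732,150),s(412,362)); 
    print(np.linalg.norm(L-Rr), np.degrees(np.arctan2(*(L-Rr)[:2][::-1]))-90)
    pr("BLs",a(65,105),b(45,125),s(352,113))
    FL=pr("FL",a(80,300),b(50,308)); print((FL-L),np.linalg.norm(FL-L))
    pr("hole",a(412,213),b(381,228))
    c=pr("collar",a(400,315),b(411,345))
    pr("head+side",a(392,397),s(193,92))
    pr("griptop mid",a(682,400),s(217,142))
    pr("screwL",a(177,64),b(118,65)); pr("screwR",a(671,80),b(601,82),s(486,483))
    pr("roof near corners -y",a(728,230),s(320,225)) 
E
python3 m1.py
```

```text
BL [ 0.5739 -0.0329  0.0845] [0.2 0.2]
BR [ 0.531  -0.2353  0.0825] [0.4 0.2 0.2]
0.20694837309206113 -11.979230596959809
BLs [ 0.5753 -0.0319  0.0796] [0.5 0.6 0.2]
FL [ 0.5205 -0.022   0.0555] [0.3 0.3]
[-0.05343944  0.01086585 -0.02898369] 0.061756737904217665
hole [ 0.5266 -0.1283  0.0719] [0.1 0.1]
collar [ 0.4932 -0.1211  0.1256] [0.2 0.2]
head+side [ 0.4731 -0.1168  0.1524] [0.4 0.4]
griptop mid [ 0.4635 -0.1779  0.1639] [1.2 1.2]
screwL [ 0.6049 -0.0538  0.0145] [0.2 0.2]
screwR [ 0.569  -0.2297  0.0099] [0.1 0.3 0.2]
roof near corners -y [ 0.4998 -0.2037  0.1338] [0.9 0.9]
```

```bash
cat > geo.py <<'E'
from h import *
yr=np.radians(-11.8); Rr=R.from_euler('z',yr).as_matrix()
ry=Rr@[0,1,0]
def ax(t): t=np.radians(t); return Rr@[-np.sin(t),0,np.cos(t)], Rr@[np.cos(t),0,np.sin(t)]
n25,u25=ax(25)
hole=np.array([.5264,-.1282,.0705])
E
python3 - <<'E'
from geo import *
n,u=ax(26.5)
base=hole-.064*ry
g=base+.092*n25-.003*u25
for s in(1,-1):
    q=q_from(-n,s*u); print(s,g,inverse_kinematics(g+.019*-n,q),inverse_kinematics(g+.08*n,q))
    for z in (.17-.019-.019,.33): print(inverse_kinematics([.463,.19,z],q_from([0,0,-1],[s,0,0])))
E
```

```text
1 [ 0.47259156 -0.18234052  0.15261246] [-0.4549168   0.28819421  2.23283792  0.57789803  0.20265093 -0.7921994 ] [-0.48730423  0.03129205  2.24654243  0.29897542  0.4341303  -0.52576775]
[ 3.65631574e-01  3.77456612e-01  1.96682390e+00 -4.44089210e-16
  7.97312137e-01  3.65631574e-01]
[ 3.65631574e-01  1.20033837e-01  1.78389574e+00 -4.44089210e-16
  1.23766307e+00  3.65631574e-01]
-1 [ 0.47259156 -0.18234052  0.15261246] [-0.4549168   0.28819421  2.23283792  0.57789803  0.20265093  2.34939325] None
None
None
```

```bash
python3 - <<'E'
from geo import *
t=get_time()
move_pose([.45,.21,.36],q_from([0,0,-1],[1,0,0])); snap("wrist","w3")
print(get_time()-t,get_time())
s=cv2.imread("pics/w3.png"); cv2.imwrite("pics/w3c.png",cv2.resize(s[40:280,100:420],None,fx=2.5,fy=2.5,interpolation=2))
E
```

```text
1.2499999999999996 4.1583
```

View pics/w3c.png

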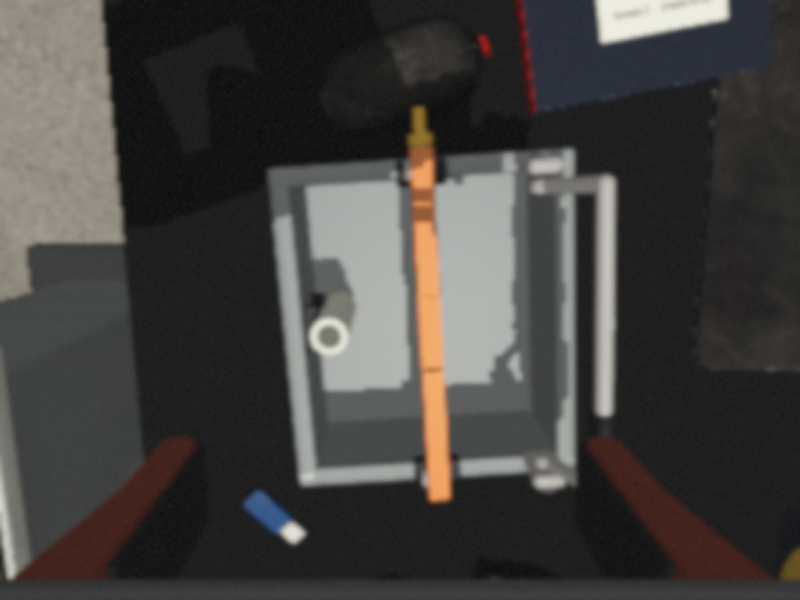

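```bash
python3 - <<'E'
from geo import *
P=lp("w3"); im=cv2.imread("pics/w3.png")
f=lambda x,y:(x/2.5+100-.3,y/2.5+40-.3)
hsv=cv2.cvtColor(im,cv2.COLOR_BGR2HSV)
m=cv2.inRange(hsv,(5,110,120),(20,255,255)); m[:,:240]=0;m[:,300:]=0;m[:98]=0;m[245:]=0
pts=[]
for r in range(125,238):
    xs=np.where(m[r])[0]
    if 5<len(xs)<14: pts.append(onz("wrist",(xs.mean(),r),.1215,P))
pts=np.array(pts); k,c=np.polyfit(pts[:,1],pts[:,0],1); print("n",len(pts),"yaw deg",-np.degrees(np.arctan(k)),"resid",np.std(pts[:,0]-k*pts[:,1]-c))
a=onz("wrist",f(428,295),.122,P);b=onz("wrist",f(432.5,369),.122,P); print("notch",a,b,(a+b)/2,np.linalg.norm(a-b))
y=((a+b)/2)[1]; print("bar x at notch",k*y+c)
e1=onz("wrist",f(422,147),.122,P);e2=onz("wrist",f(438,500),.122,P);print("ends",e1,e2,(e1+e2)/2,np.linalg.norm(e1-e2))
w=im[140:200,215:250].min(axis=2); mm=(w>150).astype(np.uint8); 
cs=max(cv2.findContours(mm,cv2.RETR_EXTERNAL,2)[0],key=cv2.contourArea); (cx,cy),rad=cv2.minEnclosingCircle(cs); print("slv px",cx+215,cy+140,rad,f(329,335))
print("sleeve",onz("wrist",(cx+215,cy+140),.11,P),onz("wrist",f(329,335),.11,P))
# cross-checks
sv=onz("wrist",f(329,335),.11,P); bm=(a+b)/2
for X in(sv,bm,e1,e2): print(proj("side",X).round(1),proj("scene",X).round(1))
# bail crossbar end top-left, sleeve
for z in(.17,.18): print(z,onz("wrist",f(605,183),z,P),onz("wrist",f(603,415),z,P))
E
```

```text
n 113 yaw deg 4.2488388256472644 resid 0.00042175799680550845
notch [0.47016945 0.21832025 0.122     ] [0.47318501 0.17632175 0.122     ] [0.47167723 0.197321   0.122     ] 0.04210662110329135
bar x at notch 0.4712097105987986
ends [0.4661502 0.2961616 0.122    ] [0.4774712  0.09628315 0.122     ] [0.4718107  0.19622237 0.122     ] 0.2001988000204415
slv px 237.5 167.0 29.34716033935547 (231.29999999999998, 173.7)
sleeve [0.42323232 0.20327609 0.11      ] [0.41415446 0.19353964 0.11      ]
[209.7 166.6] [227.8 220.7]
[227.7 160.4] [219.2 209.6]
[218.9 148.3] [189.3 216.6]
[237.7 174.3] [247.9 202.8]
0.17 [0.54963079 0.27775077 0.17      ] [0.5568308  0.16433232 0.17      ]
0.18 [0.54679324 0.27774376 0.18      ] [0.55378897 0.1675434  0.18      ]
```

```bash
python3 - <<'E'
from geo import *
t=get_time()
n,u=ax(26.5)
g=hole-.064*ry+.092*n25-.003*u25
q=q_from(-n,u); tcp=g-.019*n
move_pose(tcp+.075*n,q); command_gripper(.5)
snap("wrist","w4"); snap("side","s4"); print(get_time()-t)
print(movel(tcp,v=.15,until_force=8),get_tcp_pos()-tcp,get_ft_force())
snap("wrist","w5"); snap("side","s5"); print(get_time())
a=cv2.imread("pics/w5.png");b=cv2.imread("pics/s5.png")[150:300,200:350]
cv2.imwrite("pics/c5.png",np.hstack([cv2.resize(a,(400,300)),cv2.resize(b,(300,300),interpolation=2)]))
E
```

```text
2.4667000000000003
False [-1.73823273e-04  8.22090585e-05 -1.67399638e-04] [-0.39631166 -0.02218793 -0.34642684]
7.375
```

View pics/c5.png

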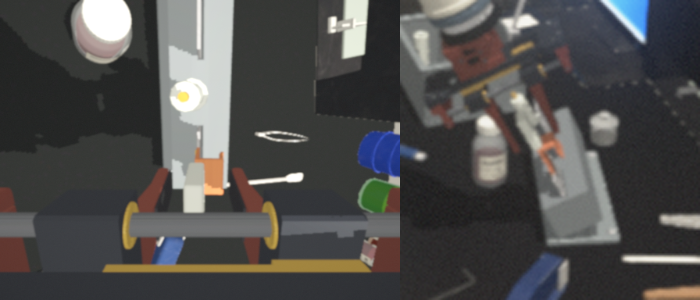

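```bash
python3 - <<'E'
import cv2,numpy as np
a=cv2.imread("pics/w5.png")[150:300,160:350];b=cv2.imread("pics/s5.png")[180:260,230:300]
cv2.imwrite("pics/c5b.png",np.hstack([cv2.resize(a,(440,347),interpolation=2),cv2.resize(b,(304,347),interpolation=2)]))
E
```

```text
(no output)
```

View pics/c5b.png

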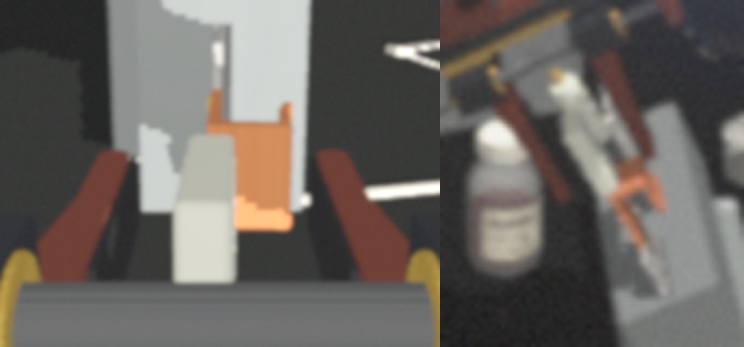

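```bash
python3 - <<'E'
from geo import *
n,u=ax(26.5)
p=np.array(get_tcp_pos()); movel(p-.0015*u,v=.05)
f0=get_ft_force(); command_gripper(0.0); print("w",get_grip_width()*88, get_ft_force()-f0)
p=np.array(get_tcp_pos())
print(movel(p+.012*n,v=.05,until_force=25),get_ft_force()-f0)
movel(p+.075*n,v=.15); print(get_ft_force()-f0,get_grip_width()*88,get_time())
snap("wrist","w6"); snap("side","s6"); 
a=cv2.imread("pics/w6.png")[100:300,130:380];b=cv2.imread("pics/s6.png")[130:270,200:320]
cv2.imwrite("pics/c6.png",np.hstack([cv2.resize(a,(440,352),interpolation=2),cv2.resize(b,(302,352),interpolation=2)]))
E
```

```text
w 11.782726136151526 [-1.61128632  0.49296852  0.77079751]
False [ 0.47152217  0.26030253 -2.0640519 ]
[-0.41871109  0.65708249 -1.68522422] 12.048956171691572 9.1833
```

View pics/c6.png

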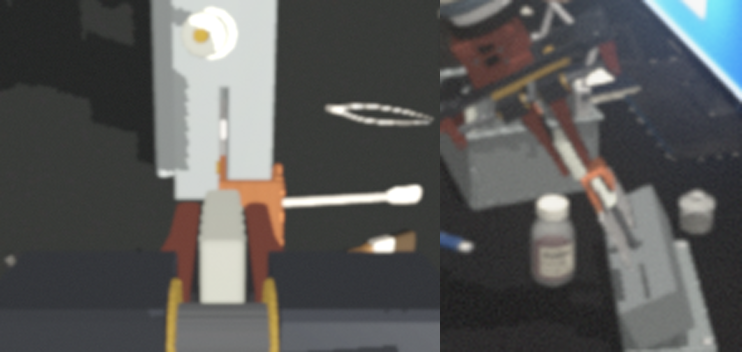

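```bash
cat >> geo.py <<'E'
cy=np.radians(3.7); cx=np.array([np.cos(cy),np.sin(cy),0]); cyv=np.array([-np.sin(cy),np.cos(cy),0])
notch=np.array([.4717,.1970,.119])
qd=q_from([0,0,-1],cx)
def cell(x,y,z): return np.array([notch[0],notch[1],0])+x*cx+y*cyv+np.array([0,0,z])
E
python3 - <<'E'
from geo import *
p=np.array(get_tcp_pos()); movel(p+[0,0,.10],v=.2)
print(get_joint_pos())
tg=cell(-.010,0,.300-.019)
print(inverse_kinematics(tg,qd))
move_pose(tg,qd); print(get_time(),get_tcp_pos()-tg,get_grip_width()*88)
for c in("wrist","side","scene"): snap(c,c+"7")
a=cv2.imread("pics/wrist7.png")[60:300,120:420];b=cv2.imread("pics/side7.png")[90:230,170:290];c=cv2.imread("pics/scene7.png")[130:270,160:280]
cv2.imwrite("pics/c7.png",cv2.resize(a,(750,600),interpolation=2))
cv2.imwrite("pics/c7b.png",np.hstack([cv2.resize(b,(400,467),interpolation=2),cv2.resize(c,(400,467),interpolation=2)]))
E
```

```text
[-0.47959785 -0.08383302  2.14297305  0.2016684   0.6467935  -0.40805773]
[ 3.78377079e-01  1.71101477e-01  1.83963868e+00 -4.44089210e-16
  1.13085250e+00  3.13799897e-01]
11.3167 [-7.79595377e-05 -7.77659905e-04 -4.48852552e-04] 11.774702533781813
```

View pics/c7.png

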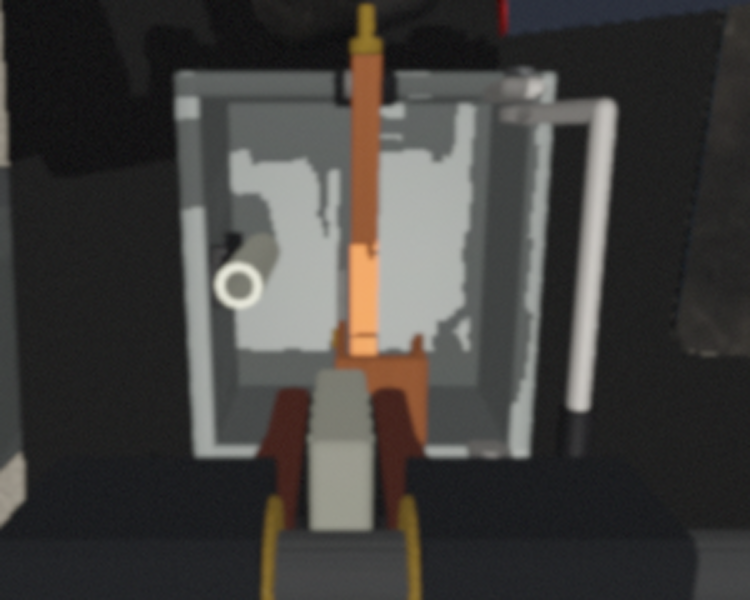

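View pics/c7b.png

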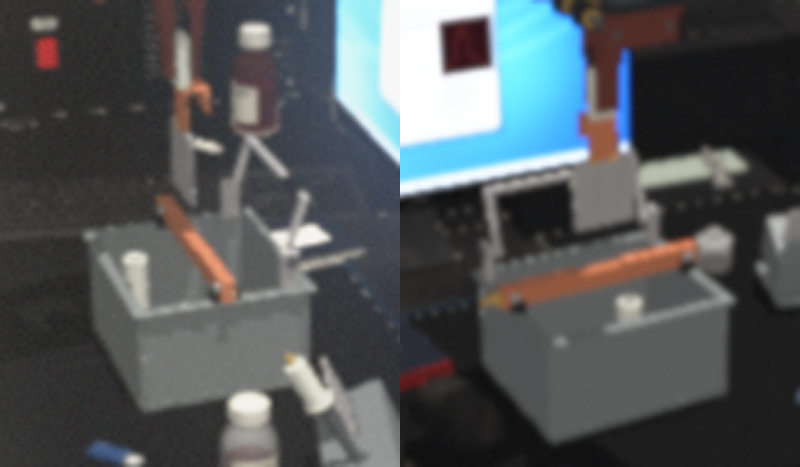

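```bash
python3 - <<'E'
from geo import *
P=lp("wrist7"); print(P)
f=lambda x,y:(x/2.5+120-.3,y/2.5+60-.3)
M=R.from_quat(np.roll(P[1],-1)).as_matrix()
for dz in(-.003,0,.003):
  zr=P[0][2]-.008+dz
  for px in[(337,355),(428,360),(366,355)]:
    X=onz("wrist",f(*px),zr,P); print(dz,px,(M.T@(X-P[0])*1e3).round(1))
f=lambda x,y,o:(x/3.333+o[0]-.35,y/3.333+o[1]-.35)
# side: roof top left/right, plate bottom
for n,o,pts in[("side",(170,90),[(178,84),(196,200),(176,190),(173,120)]),("scene",(160,130),[(172,165),(235,150),(178,230),(236,218),(180,110)])]:
  for p in pts: print(n,p,np.round(f(*p,o),1))
# predicted
def pan(x,y,z): return P[0]+M@np.array([x,-y,-.019+.132-z])
for X in [(0,-.03,0),(0,.03,0),(0,.03,.066),(0,-.03,.066),(0,.015,.1)]: print(X,proj("side",pan(*X)).round(1),proj("scene",pan(*X)).round(1))
E
```

```text
(array([0.46164288, 0.19557702, 0.28055115]), array([ 1.52157176e-04,  9.99490275e-01,  3.19234923e-02, -2.40405744e-04]))
-0.003 (337, 355) [ -1.3 -15.2  11. ]
-0.003 (428, 360) [ 21.4 -13.9  11. ]
-0.003 (366, 355) [  5.9 -15.2  11. ]
0 (337, 355) [ -1.3 -16.1   8. ]
0 (428, 360) [ 21.  -14.9   8. ]
0 (366, 355) [  5.8 -16.1   8. ]
0.003 (337, 355) [ -1.2 -17.    5. ]
0.003 (428, 360) [ 20.7 -15.8   5. ]
0.003 (366, 355) [  5.7 -17.    5. ]
side (178, 84) [223.1 114.9]
side (196, 200) [228.5 149.7]
side (176, 190) [222.5 146.7]
side (173, 120) [221.6 125.7]
scene (172, 165) [211.3 179.2]
scene (235, 150) [230.2 174.7]
scene (178, 230) [213.1 198.7]
scene (236, 218) [230.5 195.1]
scene (180, 110) [213.7 162.7]
(0, -0.03, 0) [227.2 151.2] [229.5 195.4]
(0, 0.03, 0) [221.5 143.8] [211.7 199.4]
(0, 0.03, 0.066) [220.9 123.5] [211.1 179.2]
(0, -0.03, 0.066) [226.7 130.5] [229.2 175.5]
(0, 0.015, 0.1) [222.  114.4] [215.4 167.6]
```

```bash
python3 - <<'E'
from geo import *
movel(cell(-.010,0,.190-.019),frame=None,v=.12)
print(get_time(),get_ft_force())
for c in("wrist","side","scene"): snap(c,c+"8")
r=movel(cell(-.010,0,.145-.019),v=.04,until_force=6); print(r,get_tcp_pos()[2]+.019,get_ft_force(),get_time())
for c in("side","scene"): snap(c,c+"9")
b=cv2.imread("pics/side9.png")[90:230,170:290];c=cv2.imread("pics/scene9.png")[130:270,160:280]
cv2.imwrite("pics/c9b.png",np.hstack([cv2.resize(b,(400,467),interpolation=2),cv2.resize(c,(400,467),interpolation=2)]))
E
```

```text
12.5333 [ 0.34149747  0.44366911 -0.85709506]
True 0.15196928485642816 [-0.12384601 -0.31625432  2.7460175 ] 13.5583
```

View pics/c9b.png

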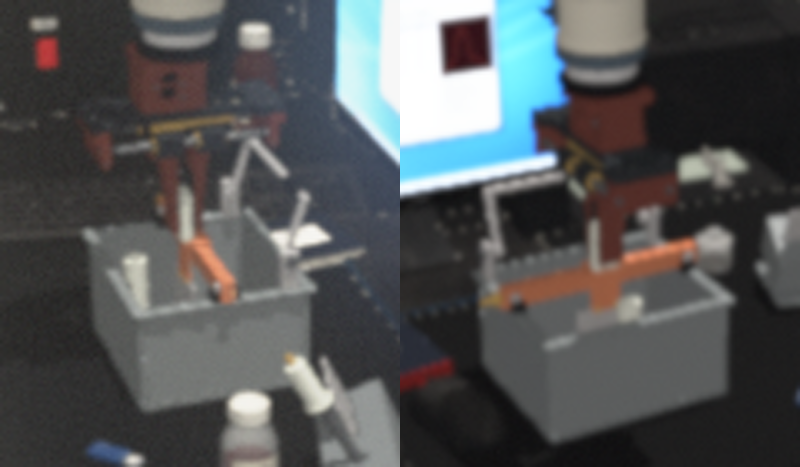

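```bash
python3 - <<'E'
from geo import *
command_gripper(.4); print(get_ft_force())
p=np.array(get_tcp_pos()); movel(p+[0,0,.10],v=.2); 
move_pose(cell(-.015,.0,.31),qd) 
print(get_time())
for c in("wrist","side","scene"): snap(c,c+"10")
a=cv2.imread("pics/wrist10.png")[60:300,120:420];b=cv2.imread("pics/side10.png")[120:200,190:270];c=cv2.imread("pics/scene10.png")[160:240,180:260]
cv2.imwrite("pics/c10.png",cv2.resize(a,(750,600),interpolation=2))
cv2.imwrite("pics/c10b.png",np.hstack([cv2.resize(b,(400,400),interpolation=2),cv2.resize(c,(400,400),interpolation=2)]))
E
```

```text
[ 0.41717915  0.08348362 -0.2093289 ]
15.2833
```

View pics/c10.png

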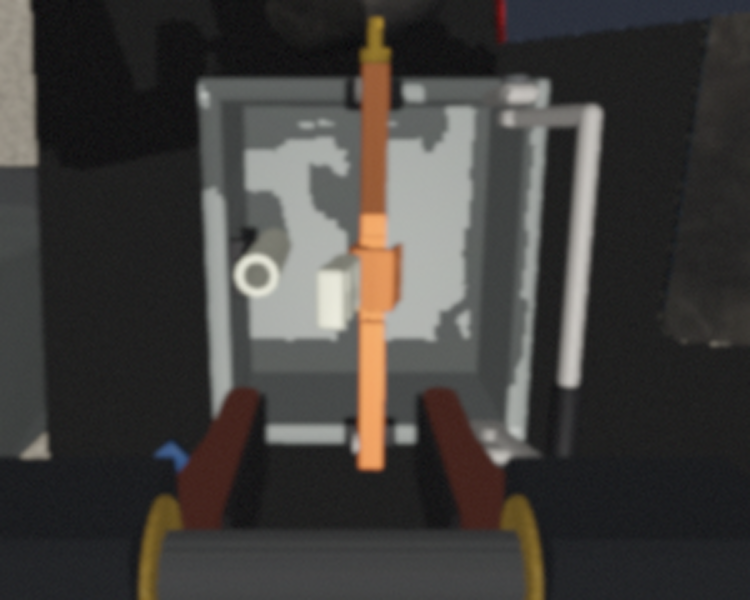

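View pics/c10b.png

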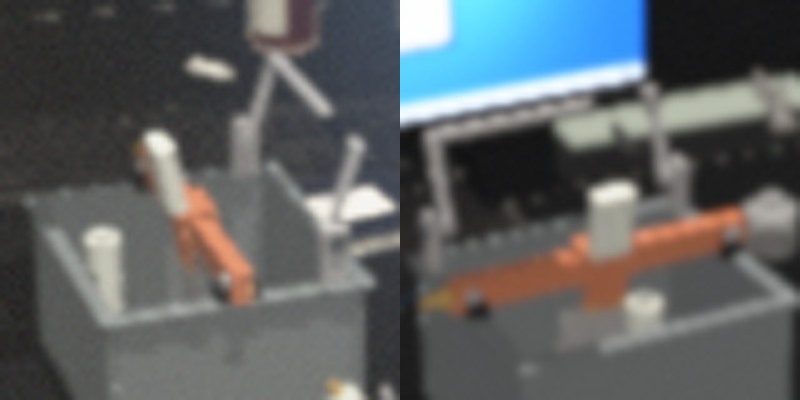

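```bash
python3 - <<'E'
from geo import *
P=lp("wrist10")
w=lambda x,y:ray("wrist",(x/2.5+120-.3,y/2.5+60-.3),P)
s=lambda x,y:ray("side",(x/5+190-.4,y/5+120-.4))
c=lambda x,y:ray("scene",(x/5+180-.4,y/5+160-.4))
def tocell(X): d=X-[notch[0],notch[1],0]; return (np.array([d@cx,d@cyv,d[2]])*1e3).round(1)
def pr(n,*r):
    X,e=tri(r); print(n,tocell(X),np.round(np.array(e)*1e3,1))
pr("top",w(333,297),s(156,138),c(610,190)); pr("top wc",w(333,297),c(610,190)); pr("top ws",w(333,297),s(156,138))
pr("sleeve",w(257,274),s(103,235),c(645,298))
pr("roof lip far corner",w(401,247),s(205,183))
pr("roof +x -y",w(401,309),s(219,208))
for z in (.119,.124,.127): print([tocell(onz("wrist",(x/2.5+120-.3,y/2.5+60-.3),z,P)) for x,y in[(350,247),(401,247),(401,309),(373,318),(373,240)]])
E
```

```text
top [-72.1 -98.1 184.1] [113.6  37.1 129.4]
top wc [ -79.6 -108.1  150.6] [119.4 119.4]
top ws [-19.6   1.5 168.7] [0.8 0.8]
sleeve [-109.5  -98.4  127.9] [112.6  40.9 131.2]
roof lip far corner [ 13.8  16.3 127.4] [0.7 0.7]
roof +x -y [ 13.9 -14.6 123.9] [0.1 0.1]
[array([-11. ,  15.2, 119. ]), array([ 13.8,  15.2, 119. ]), array([ 14.5, -15.8, 119. ]), array([  0.6, -20.4, 119. ]), array([  0.2,  18.6, 119. ])]
[array([-11.,  16., 124.]), array([ 13.4,  16. , 124. ]), array([ 14.1, -14.6, 124. ]), array([  0.4, -19.1, 124. ]), array([ -0. ,  19.3, 124. ])]
[array([-11.1,  16.4, 127. ]), array([ 13.2,  16.4, 127. ]), array([ 13.8, -13.9, 127. ]), array([  0.3, -18.4, 127. ]), array([ -0.2,  19.7, 127. ])]
```

```bash
python3 - <<'E'
from geo import *
for z in(0.02,.05,.1): print(z,onz("side",(324,167),z),onz("side",(272,122),z), onz("scene",(92,198),z),onz("scene",(230,178),z))
print(tri([ray("side",(327,87)),ray("scene",(229,103))]),tri([ray("side",(271,50)),ray("scene",(80,122))]))
for th in(1.9,1,.3): print(inverse_kinematics(cell(.062-.056*np.cos(th),-.05,.128+.056*np.sin(th)-.01),qd))
E
```

```text
0.02 [0.83263553 0.26993851 0.02      ] [0.79366607 0.74130036 0.02      ] [0.95010938 0.50890815 0.02      ] [ 0.90986554 -0.02959588  0.02      ]
0.05 [0.80574144 0.21248288 0.05      ] [0.76832738 0.66503114 0.05      ] [0.88322797 0.51644797 0.05      ] [ 0.84452975 -0.00137419  0.05      ]
0.1 [0.76091796 0.11672351 0.1       ] [0.72609623 0.53791577 0.1       ] [0.77175896 0.52901434 0.1       ] [0.73563675 0.04566195 0.1       ]
(array([0.72114635, 0.05130706, 0.38032323]), [np.float64(0.0027794576008712438), np.float64(0.0027794576008713166)]) (array([0.71673925, 0.5379828 , 0.37378194]), [np.float64(0.0021904924606417748), np.float64(0.002190492460641779)])
[ 2.47156472e-01  4.16117765e-01  1.78039108e+00 -4.44089210e-16
  9.45083808e-01  1.82579289e-01]
[ 2.63791554e-01  3.60945020e-01  1.88767860e+00 -4.44089210e-16
  8.92969037e-01  1.99214371e-01]
[ 2.72894983e-01  3.79446866e-01  1.95478099e+00 -4.44089210e-16
  8.07364799e-01  2.08317800e-01]
```

```bash
python3 - <<'E'
from geo import *
def bp(th,lead=0,dz=0): return cell(.062-.056*np.cos(th)-lead,-.05,.128+.056*np.sin(th)+dz)
command_gripper(.26)
move_pose(bp(1.9,0,.03),qd)
snap("wrist","w11"); f0=np.array(get_ft_force())
print(get_time(),movel(bp(1.9,0,-.012),v=.1,until_force=5))
snap("side","s11")
for th in (1.57,1.2,.9,.7,.5):
    movel(bp(th,.003,-.012),v=.1); print(th,get_ft_force()-f0,get_time())
for c in("side","scene"): snap(c,c+"11")
a=cv2.imread("pics/s11.png")[90:210,190:310];b=cv2.imread("pics/side11.png")[90:210,190:310]
cv2.imwrite("pics/c11.png",np.hstack([cv2.resize(a,(400,400),interpolation=2),cv2.resize(b,(400,400),interpolation=2)]))
E
```

```text
16.55 False
1.57 [-0.59868817  0.31720258 -0.28791628] 17.5333
1.2 [0.15372475 1.33691581 0.4850859 ] 17.8917
0.9 [-0.4148374   0.48077966  0.85346135] 18.2083
0.7 [-0.64346695 -0.31477047  0.47580485] 18.4667
0.5 [ 2.40520502  0.24136073 -1.9325074 ] 18.725
```

View pics/c11.png

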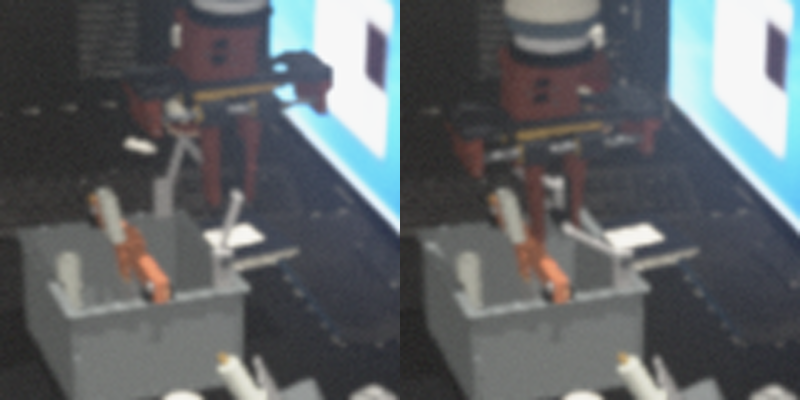

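```bash
python3 - <<'E'
from geo import *
p=np.array(get_tcp_pos()); movel(p+[0,0,.045],v=.2); command_gripper(0)
movel(cell(.010,-.05,.175),v=.15)
f0=np.array(get_ft_force())
print(movel(cell(.007,-.05,.142),v=.08,until_force=12),get_tcp_pos()[2],get_ft_force()-f0,get_time())
print(movel(cell(.006,-.05,.131),v=.03,until_force=8),get_tcp_pos()[2],get_ft_force()-f0,get_time())
for c in("side","scene","wrist"): snap(c,c+"12")
a=cv2.imread("pics/side12.png")[110:210,190:290];b=cv2.imread("pics/scene12.png")[160:260,170:270]
cv2.imwrite("pics/c12.png",np.hstack([cv2.resize(a,(400,400),interpolation=2),cv2.resize(b,(400,400),interpolation=2)]))
E
```

```text
True 0.1685890749451345 [-2.46353973 -0.15943261  0.60275931] 20.2167
True 0.1682480112614476 [-1.36297613  1.79233264  1.65305938] 20.5167
```

View pics/c12.png

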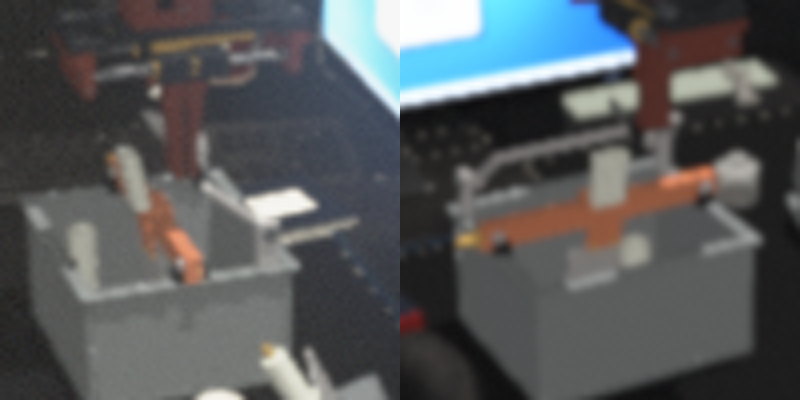

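```bash
python3 - <<'E'
from geo import *
f0=np.array(get_ft_force())
for th,x in((.45,.012),(.3,.009),(.15,.007)):
    r=movel(cell(x,-.05,.128+.056*np.sin(th)+.0065),v=.025,until_force=20)
    print(th,r,get_tcp_pos()[2],get_ft_force()-f0,get_time())
    if r: break
snap("side","side13"); snap("scene","scene13")
a=cv2.imread("pics/side13.png")[110:210,190:290];b=cv2.imread("pics/scene13.png")[160:260,170:270]
cv2.imwrite("pics/c13.png",np.hstack([cv2.resize(a,(400,400),interpolation=2),cv2.resize(b,(400,400),interpolation=2)]))
E
```

```text
0.45 True 0.1641987944567262 [-1.00507512 -1.4277532   0.34402654] 20.9333
```

View pics/c13.png

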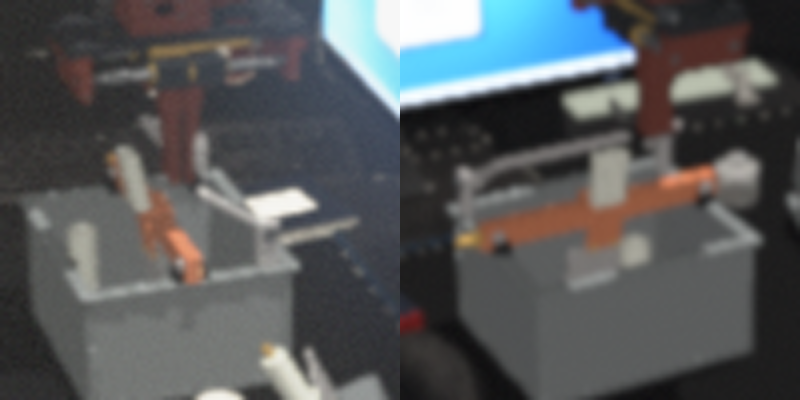

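```bash
python3 - <<'E'
from geo import *
f0=np.array(get_ft_force())
for th in(.4,.3,.22,.15):
    r=movel(cell(.009,-.05,.128+.056*np.sin(th)+.0065),v=.03,until_force=35)
    print(th,r,get_tcp_pos()[2],get_ft_force()-f0,get_time())
    if r: break
snap("side","side14"); snap("scene","scene14")
a=cv2.imread("pics/side14.png")[110:210,190:290];b=cv2.imread("pics/scene14.png")[160:260,170:270]
cv2.imwrite("pics/c14.png",np.hstack([cv2.resize(a,(400,400),interpolation=2),cv2.resize(b,(400,400),interpolation=2)]))
E
```

```text
0.4 True 0.15524874434201197 [ 0.05985432  0.81214611 -0.60555706] 21.35
```

View pics/c14.png

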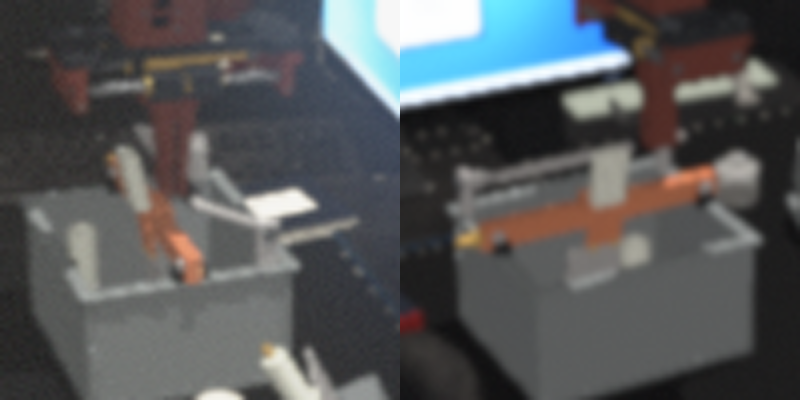

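```bash
python3 - <<'E'
from geo import *
f0=np.array(get_ft_force())
for k in range(12):
    z=get_tcp_pos()[2]
    if z<.138: break
    r=movel(cell(.007,-.05,max(z-.006,.137)),v=.012,until_force=30)
    print(r,get_tcp_pos()[2],get_ft_force()-f0,get_time())
snap("side","side15"); snap("scene","scene15")
a=cv2.imread("pics/side15.png")[110:210,190:290];b=cv2.imread("pics/scene15.png")[160:260,170:270]
cv2.imwrite("pics/c15.png",np.hstack([cv2.resize(a,(400,400),interpolation=2),cv2.resize(b,(400,400),interpolation=2)]))
E
```

```text
True 0.14727400342112526 [ 2.22320881 -0.09951994  0.16259677] 22.1917
True 0.13865848734845507 [ 2.37133537 -0.06529084 -0.08823815] 23.125
True 0.13371648479574033 [1.84949954 0.06335475 0.20301566] 24.1083
```

View pics/c15.png

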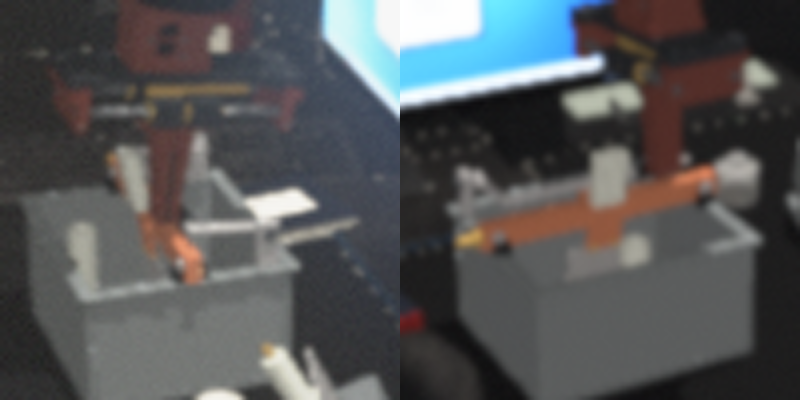

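```bash
python3 - <<'E'
from geo import *
f0=np.array(get_ft_force())
p=np.array(get_tcp_pos())
print(movel([*cell(.006,-.05,0)[:2],p[2]-.0015],v=.01,until_force=10),get_tcp_pos()[2],get_ft_force()-f0)
p=np.array(get_tcp_pos())
movel(p+[0,0,.10],v=.2); move_pose(cell(-.015,0,.31),qd); print(get_time())
for c in("wrist","side","scene"): snap(c,c+"16")
a=cv2.imread("pics/wrist16.png")[60:300,120:420];b=cv2.imread("pics/side16.png")[120:200,190:270];c=cv2.imread("pics/scene16.png")[160:240,180:260]
cv2.imwrite("pics/c16.png",cv2.resize(a,(750,600),interpolation=2))
cv2.imwrite("pics/c16b.png",np.hstack([cv2.resize(b,(400,400),interpolation=2),cv2.resize(c,(400,400),interpolation=2)]))
E
```

```text
True 0.13207325662399377 [ 1.01043783 -0.86541281 -0.2707806 ]
25.9917
```

View pics/c16.png

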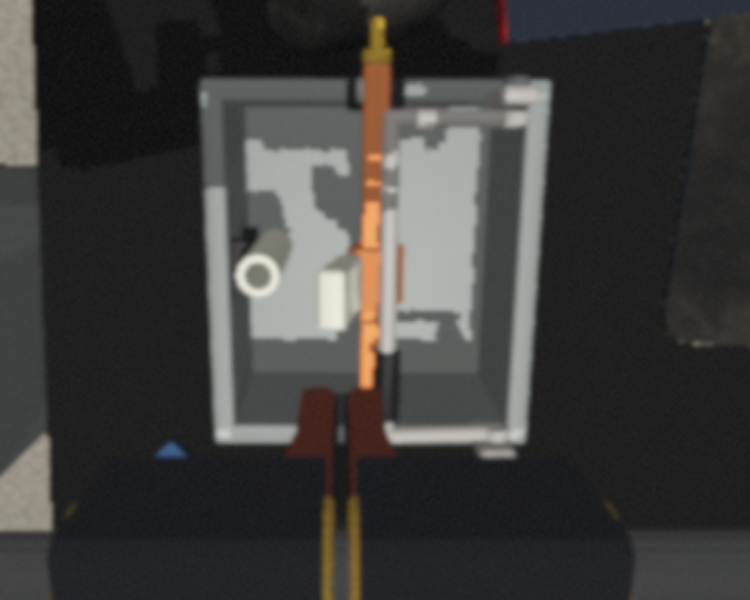

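View pics/c16b.png

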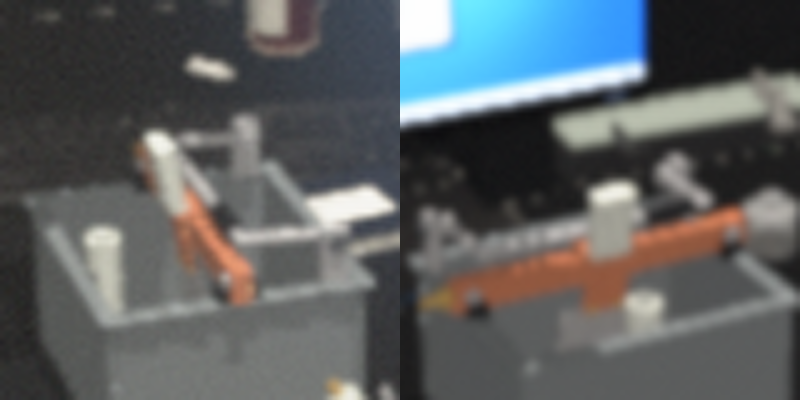

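```bash
python3 - <<'E'
from geo import *
P=lp("wrist16")
w=lambda x,y:ray("wrist",(x/2.5+120-.3,y/2.5+60-.3),P)
s=lambda x,y:ray("side",(x/5+190-.4,y/5+120-.4))
c=lambda x,y:ray("scene",((x-400)/5+180-.4,y/5+160-.4))
def tocell(X): d=X-[notch[0],notch[1],0]; return (np.array([d@cx,d@cyv,d[2]])*1e3).round(1)
def pr(n,*r):
    X,e=tri(r); print(n,tocell(X),np.round(np.array(e)*1e3,1))
pr("top",w(333,299),s(156,138),c(612,190)); pr("top ws",w(333,299),s(156,138)); 
pr("sleeve",w(257,274),s(103,235),c(645,298))
pr("crossbar near corner",w(390,428),s(240,237))
X=lambda th,y:cell(.062-.056*np.cos(th),y,.128+.056*np.sin(th))
for th in(-.08,0,.08): print(th,(proj("side",X(th,-.076))-[190,120]+.4)*5,(proj("scene",X(th,.076))-[180,160]+.4)*5+[400,0],(proj("wrist",X(th,-.032),P)-[120,60]+.3)*2.5)
print("hinge",(proj("side",X(np.pi/2,-.076)-[0,0,.056])-[190,120]+.4)*5)
for tilt in(0,5,10,12):
  t=np.radians(tilt)
  def pt(x,y,z): # rotate about saddle left edge (-6,119)
     return cell(-.006+(x-.004)*np.cos(t)-(z-.1)*np.sin(t),y,.119+(z-.1)*np.cos(t)+(x-.004)*np.sin(t))
  print(tilt,[((proj("side",pt(*a))-[190,120]+.4)*5).round(0) for a in[(0,0,.151),(0,0,.105)]],[((proj("wrist",pt(*a),P)-[120,60]+.3)*2.5).round(0) for a in[(0,0,.151),(.006,.013,.105)]],[((proj("scene",pt(*a))-[180,160]+.4)*5+[400,0]).round(0) for a in[(0,0,.151),(0,-.03,0),(0,.03,0)]])
E
```

```text
top [-20.    0.2 170.1] [1.  1.1 1.1]
top ws [-19.9   0.9 169. ] [0.6 0.6]
sleeve [-57.2  -1.5 112.3] [2.3 1.6 2.2]
crossbar near corner [  8.4 -73.5 131.8] [0.3 0.3]
-0.08 [238.36459141 251.75779721] [480.75934782 270.82396108] [385.35428898 343.45071215]
0 [237.99010816 244.99775027] [480.57650571 264.33973228] [385.52716237 345.98159548]
0.08 [238.1915637  238.13169915] [480.15234797 257.60400342] [386.44368869 348.57579506]
hinge [326.97970629 231.65239044]
0 [array([173., 135.]), array([175., 204.])] [array([355., 301.]), array([366., 254.])] [array([604., 186.]), array([651., 390.]), array([566., 414.])]
5 [array([166., 137.]), array([174., 204.])] [array([344., 301.]), array([365., 254.])] [array([607., 189.]), array([645., 384.]), array([560., 407.])]
10 [array([159., 139.]), array([174., 205.])] [array([334., 300.]), array([364., 254.])] [array([611., 193.]), array([639., 377.]), array([554., 400.])]
12 [array([157., 140.]), array([173., 205.])] [array([330., 300.]), array([364., 254.])] [array([612., 195.]), array([636., 374.]), array([551., 397.])]
```

```bash
python3 - <<'E'
from geo import *
move_pose(cell(.007,-.05,.145),qd); print("raw",get_ft_force())
print(movel(cell(.007,-.05,.128),v=.012,until_force=12),get_tcp_pos()[2],get_ft_force(),get_time())
wait(.2); print(get_tcp_pos()[2],get_ft_force())
snap("side","side17")
print(movel(cell(.007,-.05,.128),v=.006,until_force=12),get_tcp_pos()[2],get_ft_force(),get_time())
wait(.2); print(get_tcp_pos()[2],get_ft_force())
snap("side","side18");snap("scene","scene18")
a=cv2.imread("pics/side18.png")[120:200,190:270];b=cv2.imread("pics/scene18.png")[160:240,180:260]
cv2.imwrite("pics/c18.png",np.hstack([cv2.resize(a,(400,400),interpolation=2),cv2.resize(b,(400,400),interpolation=2)]))
E
```

```text
raw [-0.11387748 -0.04540724 -0.14413128]
True 0.13441268857558142 [-3.06835326e+00 -6.02851595e-03  8.47668891e+00] 27.7917
0.1344352043945247 [-1.81716221 -0.05468653  7.63004806]
True 0.13437645752615887 [-1.59056372 -0.37351855  8.43930792] 28.45
0.13442932106297015 [-2.37243648  0.19991943  8.36902932]
```

View pics/c18.png

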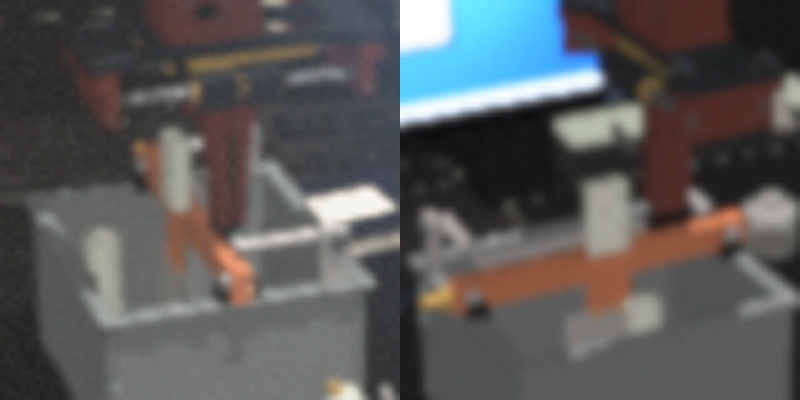

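```bash
python3 - <<'E'
from geo import *
p=np.array(get_tcp_pos()); movel(p+[0,0,.006],v=.03); print(get_ft_force())
snap("side","side19")
movel(p+[0,0,.09],v=.2); snap("side","side20"); snap("scene","scene20"); print(get_time())
a=cv2.imread("pics/side19.png")[120:200,190:270];b=cv2.imread("pics/side20.png")[120:200,190:270]
cv2.imwrite("pics/c20.png",np.hstack([cv2.resize(a,(400,400),interpolation=2),cv2.resize(b,(400,400),interpolation=2)]))
E
```

```text
[-0.85550175  0.05876396 -0.1267688 ]
29.8417
```

View pics/c20.png

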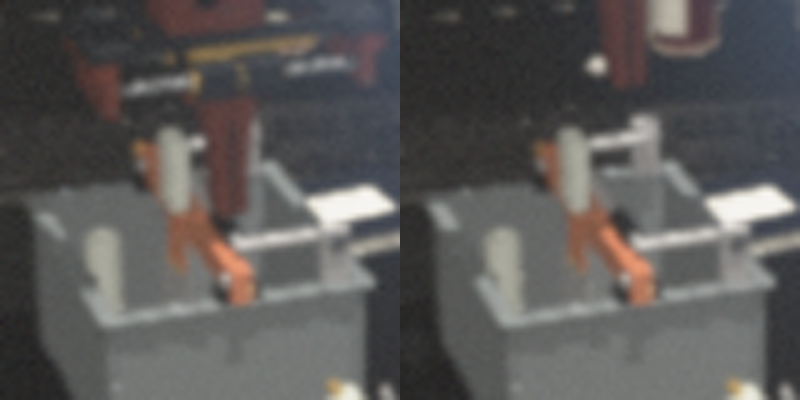

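```bash
python3 - <<'E'
from geo import *
n,u=ax(28)
g=hole+.087*n25-.005*u25
q=q_from(-n,-ry); tcp=g-.019*n
print(g,inverse_kinematics(tcp,q),inverse_kinematics(tcp+.07*n,q),inverse_kinematics(cell(-.058,0,.137-.019),q_from([0,0,-1],-cyv)))
t=get_time()
move_pose(cell(.0,-.08,.30),q_from([0,0,-1],-cyv))
move_pose(tcp+.07*n,q); command_gripper(.45); print(get_time()-t)
snap("wrist","w21"); snap("side","s21"); print(get_time())
a=cv2.imread("pics/w21.png")[100:300,130:380];b=cv2.imread("pics/s21.png")[130:270,200:320]
cv2.imwrite("pics/c21.png",np.hstack([cv2.resize(a,(440,352),interpolation=2),cv2.resize(b,(302,352),interpolation=2)]))
E
```

```text
[ 0.48597343 -0.11975445  0.14723569] None [-0.29574585  0.10033793  2.28899224  0.15938059  0.26848644  1.3377016 ] [ 4.10848220e-01  3.48746879e-01  2.06639778e+00 -4.44089210e-16
  7.26447997e-01  1.91706736e+00]
3.1250000000000036
33.0667
```

View pics/c21.png

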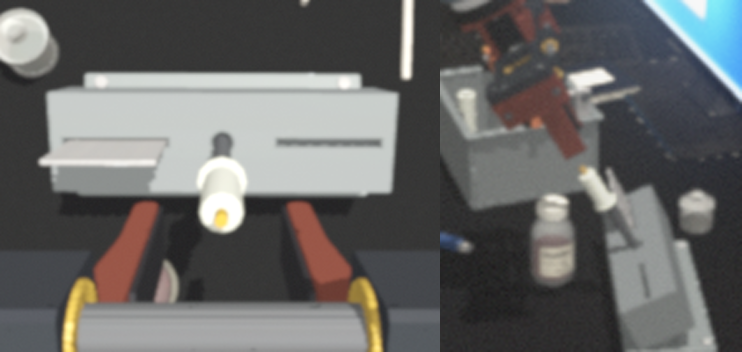

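```bash
python3 - <<'E'
from m1 import *
from geo import ax,hole,u25,n25,ry
P=lp("w21"); w=lambda x,y:ray("wrist",(x/1.76+130-.2,y/1.76+100-.2),P)
sd=lambda x,y:ray("side",((x-440)/2.514+200-.3,y/2.514+130-.3))
for n_,r in [("head",(a(391,397),w(222,212))),("head3",(a(391,397),w(222,212),sd(590,176))),("collar",(a(400,315),b(411,345),w(221,182)))]:
    X,e=tri(r); print(n_,X.round(4),np.round(np.array(e)*1e3,1), ((X-hole)@u25*1e3).round(1),((X-hole)@n25*1e3).round(1),((X-hole)@ry*1e3).round(1))
g=hole+.087*n25-.005*u25
for t in(20,22,24,25,26,27):
    n,u=ax(t); print(t,inverse_kinematics(g-.019*n,q_from(-n,-ry)), inverse_kinematics(g+.004*n25-.019*n,q_from(-n,-ry)))
E
```

```text
head [ 0.4735 -0.1173  0.1616] [0.2 0.2] -10.4 105.4 -0.2
head3 [ 0.4757 -0.1177  0.153 ] [2.3 1.2 3.4] -12.0 96.6 -0.1
collar [ 0.4931 -0.1212  0.1233] [0.3 0.5 0.5] -8.5 62.2 0.1
20 [-0.28010866  0.29697225  2.18426408  0.082349    0.31316766  1.42273343] [-0.28042232  0.28707715  2.18566898  0.08058586  0.32164544  1.42432938]
22 [-0.28190083  0.29377589  2.20536142  0.11037651  0.26100239  1.39368885] [-0.28222985  0.2836597   2.20678155  0.10736222  0.26966852  1.39654034]
24 [-0.28375471  0.29188881  2.2262855   0.15366494  0.20804655  1.3492918 ] [-0.28410001  0.28154195  2.22772938  0.14811132  0.21687889  1.35468723]
25 [-0.28470487  0.29146544  2.23667374  0.18541146  0.18135131  1.31695436] [-0.28505867  0.28099977  2.23813286  0.1775476   0.19024702  1.32466244]
26 [-0.28567051  0.29140507  2.24700779  0.2286881   0.15461027  1.27306108] [-0.28603306  0.28081836  2.24848446  0.21709645  0.16354085  1.28449941]
27 [-0.28665162  0.29172025  2.25728369  0.29082021  0.12798663  1.21028556] [-0.28702315  0.28101035  2.25878032  0.27278697  0.13689494  1.22816799]
```

```bash
python3 - <<'E'
from geo import *
n,u=ax(24); nr,_=ax(29)
g=hole+.088*n25-.0095*u25
q=q_from(-n,-ry); tcp=g-.019*n
print(inverse_kinematics(tcp,q))
movel(tcp+.065*n,frame=q,v=.2)
print(movel(tcp,v=.12,until_force=6),get_time())
f0=np.array(get_ft_force())
command_gripper(0); print("w",get_grip_width()*88,get_ft_force()-f0)
p=np.array(get_tcp_pos())
print(movel(p+.055*nr,v=.1,until_force=20),get_ft_force()-f0,get_time())
p=np.array(get_tcp_pos()); movel(p+[-.0,0,.10],v=.25)
print(get_grip_width()*88,get_time())
snap("wrist","w22"); snap("side","s22"); snap("scene","sc22")
a=cv2.imread("pics/w22.png")[100:300,130:380];b=cv2.imread("pics/s22.png")[100:240,180:300]
cv2.imwrite("pics/c22.png",np.hstack([cv2.resize(a,(440,352),interpolation=2),cv2.resize(b,(302,352),interpolation=2)]))
E
```

```text
[-0.28468094  0.28899774  2.23586004  0.16050465  0.20152953  1.34153627]
False 34.0083
w 17.663705466907512 [-1.85737891 -1.15698195  4.74187227]
False [-0.65427308 -0.41875488  0.32637958] 35.1833
17.233018162731447 35.7333
```

View pics/c22.png

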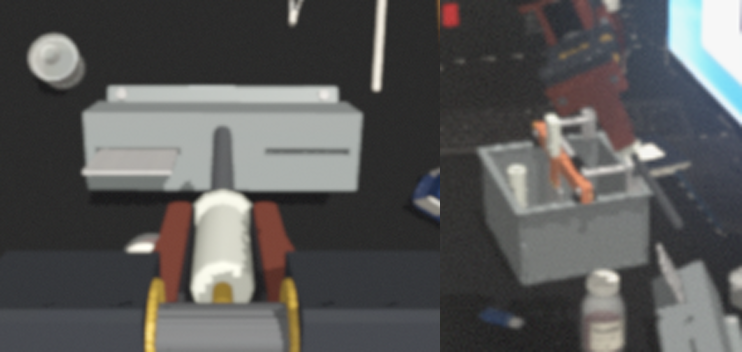

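```bash
python3 - <<'E'
from geo import *
P=lp("w22"); M=R.from_quat(np.roll(P[1],-1)).as_matrix()
w=lambda x,y:ray("wrist",(x/1.76+130-.2,y/1.76+100-.2),P)
sd=lambda x,y:ray("side",((x-440)/2.514+180-.3,y/2.514+100-.3))
X,e=tri([w(222,130),sd(678,223)]); print("tip",(M.T@(X-P[0])*1e3).round(1),np.round(np.array(e)*1e3,1))
o,d=w(222,130); o=M.T@(o-P[0]); d=M.T@d
for y0 in(-.003,0,.003):
    G=np.array([0,y0,-.019]); v=o-G; bq=v@d; s=-bq+np.sqrt(bq*bq-v@v+.127**2); T=o+s*d
    print(y0,(T*1e3).round(1),np.degrees(np.arctan2(T[1]-y0,T[2]+.019)))
# tilt about tool x
for (x,y) in [(222,192),(220,195)]:
    o,d=w(x,y); o=M.T@(o-P[0]); d=M.T@d
    print("collar-ish at z=8..12mm:",[(o+d*((z-o[2])/d[2]))*1e3 for z in(.008,.012)])
a=cv2.imread("pics/w22.png")[150:300,200:320]; cv2.imwrite("pics/c22b.png",cv2.resize(a,(480,600),interpolation=2))
E
```

```text
tip [  0.2 -13.2 106.3] [0.9 0.9]
-0.003 [  0.2 -13.9 107.5] -4.907521693735096
0 [  0.2 -13.9 107.2] -6.295110228832274
0.003 [  0.2 -14.  106.9] -7.693553548009009
collar-ish at z=8..12mm: [array([  0.33557509, -11.97493556,   8.        ]), array([  0.33136685, -10.64725188,  12.        ])]
collar-ish at z=8..12mm: [array([ -0.36454255, -10.86993276,   8.        ]), array([-0.38510503, -9.516437  , 12.        ])]
```

View pics/c22b.png

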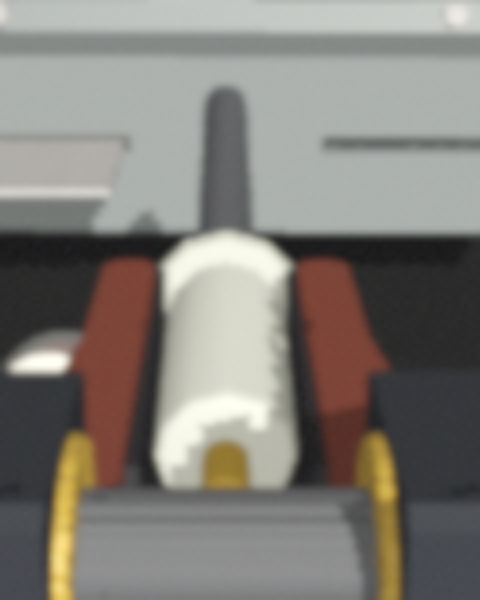

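```bash
cat >> geo.py <<'E'
def anode_pose(tip,dl,T=np.array([.0002,-.0137,.107]),xl=0):
    dl=np.radians(dl); h=-cx; dn=np.array([0,0,-1.])
    z=np.cos(dl)*dn+np.sin(dl)*h; q=q_from(z,-cyv); M=R.from_quat(np.roll(q,-1)).as_matrix()
    return tip-M@T,q
E
python3 - <<'E'
from geo import *
p,q=anode_pose(cell(-.058,0,.200),7.5); print(p,inverse_kinematics(p,q))
move_pose(p,q); print(get_time())
p,q=anode_pose(cell(-.058,0,.135),7.5); movel(p,v=.15); print(get_time(),get_tcp_pos()-p)
for c in("wrist","side","scene"): snap(c,c+"23")
a=cv2.imread("pics/wrist23.png")[60:300,130:380];b=cv2.imread("pics/side23.png")[90:210,170:290];c=cv2.imread("pics/scene23.png")[140:260,170:290]
cv2.imwrite("pics/c23.png",cv2.resize(a,(625,600),interpolation=2))
cv2.imwrite("pics/c23b.png",np.hstack([cv2.resize(b,(400,400),interpolation=2),cv2.resize(c,(400,400),interpolation=2)]))
E
```

```text
[0.4141907  0.19348146 0.30787281] [0.38325265 0.13457384 1.82504687 0.04237793 1.30657705 1.8758508 ]
37.0667
37.65 [ 0.00041225 -0.00047015  0.00039354]
```

View pics/c23.png

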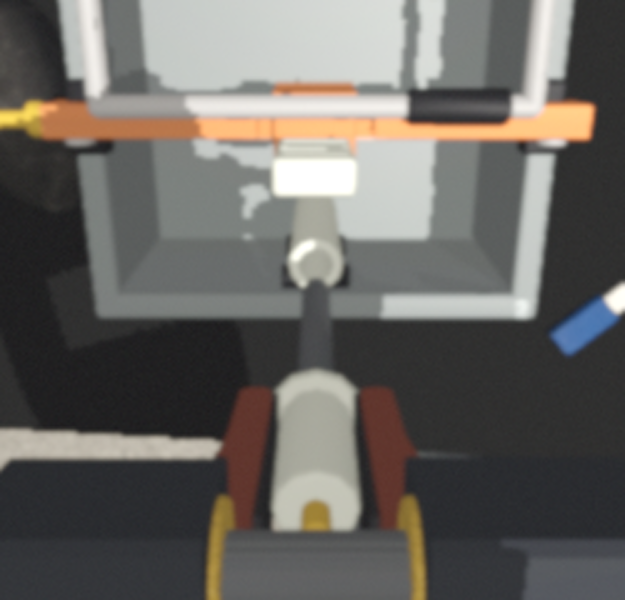

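View pics/c23b.png

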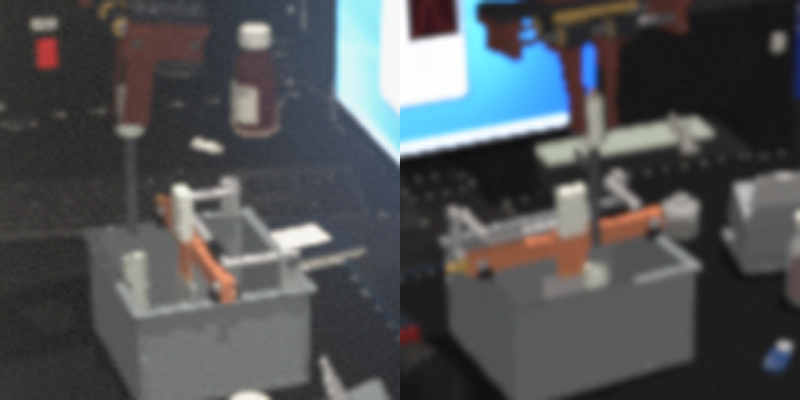

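```bash
python3 - <<'E'
from geo import *
P=lp("wrist23")
def tocell(X): d=X-[notch[0],notch[1],0]; return (np.array([d@cx,d@cyv,d[2]])*1e3).round(1)
f=lambda x,y:(x/2.5+130-.3,y/2.5+60-.3)
print("sleeve",tocell(onz("wrist",f(316,261),.11,P)),"tip",tocell(onz("wrist",f(317,284),.135,P)))
s=lambda x,y:(x/3.333+170-.35,y/3.333+90-.35)
c=lambda x,y:((x-400)/3.333+170-.35,y/3.333+140-.35)
X,e=tri([ray("wrist",f(317,284),P),ray("side",s(131,230)),ray("scene",c(596,243))]);print("tip",tocell(X),e)
X,e=tri([ray("wrist",f(316,261),P),ray("side",s(134,255)),ray("scene",c(597,269))]);print("slv",tocell(X),e)
for z in(.135,.235): 
  u=proj("side",cell(-.058,0,z)); v=proj("scene",cell(-.058,0,z)); print(z,(u-[170,90]+.35)*3.333,(v-[170,140]+.35)*3.333+[400,0])
u=proj("side",cell(-.058,0,.11)); v=proj("scene",cell(-.058,0,.11)); print((u-[170,90]+.35)*3.333,(v-[170,140]+.35)*3.333+[400,0])
E
```

```text
sleeve [-56.4  -0.7 110. ] tip [-57.8  -1.1 135. ]
tip [-58.4  -1.3 137.2] [np.float64(0.0012746640595381617), np.float64(0.0010524709196439307), np.float64(0.0006724856664450746)]
slv [-57.3  -1.5 111.2] [np.float64(0.0014108849576779828), np.float64(0.0010368872657268331), np.float64(0.001677420018069275)]
0.135 [132.20368923 231.8913568 ] [593.81329287 245.44374079]
0.235 [127.89562621 128.76426387] [592.26016256 142.96279348]
[133.23886287 256.67150704] [594.18777045 270.15307555]
```

```bash
python3 - <<'E'
from geo import *
f0=np.array(get_ft_force())
def go(z,v,f):
    p,q=anode_pose(cell(-.0568,-.0002,z),7.5)
    r=movel(p,v=v,until_force=f); print(z,r,(get_tcp_pos()-p)[2].round(4),get_ft_force()-f0,get_time()); return r
go(.135,.1,None); 
if not go(.095,.05,5):
    if not go(.030,.08,6): go(.004,.03,6)
for c in("wrist","side","scene"): snap(c,c+"24")
a=cv2.imread("pics/wrist24.png")[60:300,130:380];b=cv2.imread("pics/side24.png")[90:210,170:290];c=cv2.imread("pics/scene24.png")[140:260,170:290]
cv2.imwrite("pics/c24.png",cv2.resize(a,(625,600),interpolation=2))
cv2.imwrite("pics/c24b.png",np.hstack([cv2.resize(b,(400,400),interpolation=2),cv2.resize(c,(400,400),interpolation=2)]))
E
```

```text
0.135 False 0.0004 [ 0.36717931 -0.08172605  0.38210861] 38.05
0.095 False 0.0002 [ 0.40230408 -0.20754036  0.20690158] 39.0
0.03 False 0.0003 [-0.38346325 -0.58403182 -0.43235563] 39.9583
0.004 True 0.0085 [-0.26534636  0.10783841  3.70254671] 40.5667
```

View pics/c24b.png

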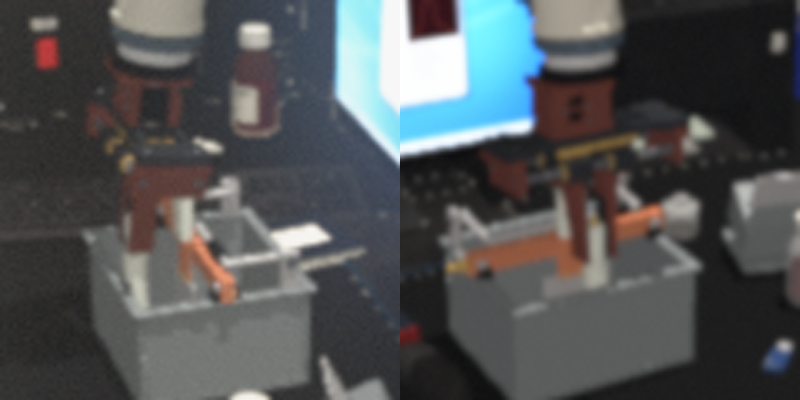

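```bash
python3 - <<'E'
from geo import *
command_gripper(.4)
p=np.array(get_tcp_pos()); movel(p+[0,0,.12],v=.2); 
q=q_from([0,0,-1],-cyv)
move_pose(cell(-.05,0,.31),q); print(get_time(),get_ft_force())
for c in("wrist","side","scene"): snap(c,c+"25")
a=cv2.imread("pics/wrist25.png")[20:300,100:420];b=cv2.imread("pics/side25.png")[110:190,190:270];c=cv2.imread("pics/scene25.png")[160:240,180:260]
cv2.imwrite("pics/c25.png",cv2.resize(a,(685,600),interpolation=2))
cv2.imwrite("pics/c25b.png",np.hstack([cv2.resize(b,(400,400),interpolation=2),cv2.resize(c,(400,400),interpolation=2)]))
E
```

```text
42.35 [ 0.76548505  0.47117567 -0.63071213]
```

View pics/c25.png

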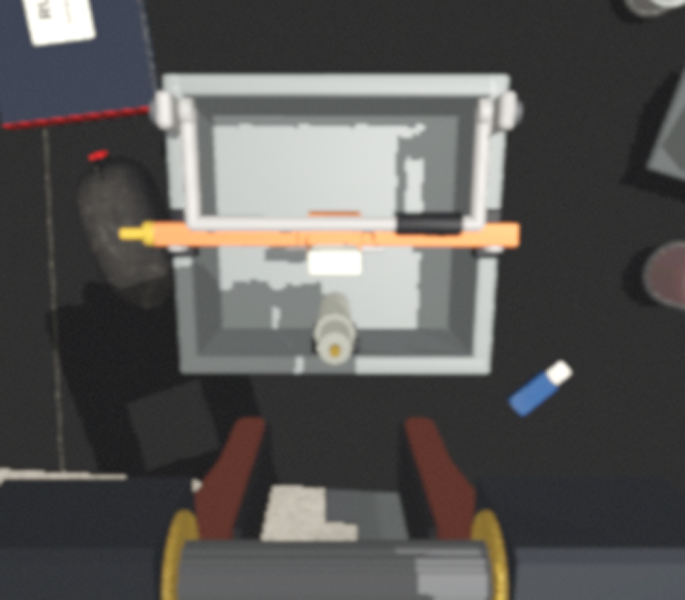

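View pics/c25b.png

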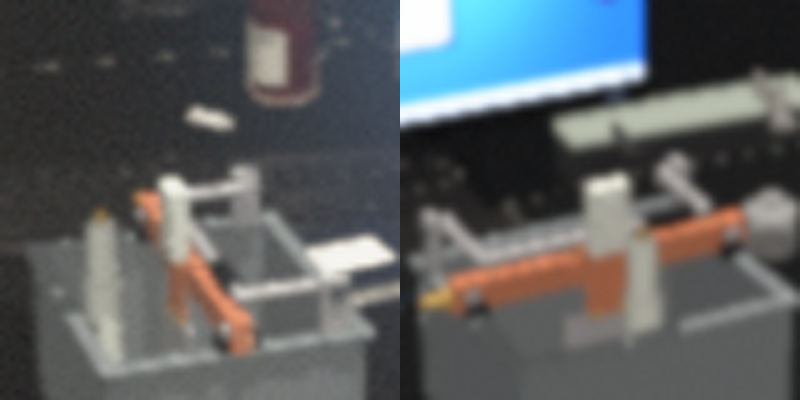

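```bash
python3 - <<'E'
from geo import *
P=lp("wrist25")
def tocell(X): d=X-[notch[0],notch[1],0]; return (np.array([d@cx,d@cyv,d[2]])*1e3).round(1)
w=lambda x,y:ray("wrist",(x/2.141+100-.25,y/2.141+20-.25),P)
s=lambda x,y:ray("side",(x/5+190-.4,y/5+110-.4))
c=lambda x,y:ray("scene",((x-400)/5+180-.4,y/5+160-.4))
def pr(n,*r):
    X,e=tri(r); print(n,tocell(X),np.round(np.array(e)*1e3,1))
pr("head",w(335,348),s(100,222),c(643,237))
pr("griptop",w(335,262),s(174,185),c(609,182))
pj=lambda n,X,o:((proj(n,X)-o+.4)*5).round(0)
print("pred head top",pj("side",cell(-.058,0,.152),[190,110]),pj("scene",cell(-.058,0,.152),[180,160])+[400,0])
print("pred collar top-rim",pj("side",cell(-.058,0,.114),[190,110]),pj("scene",cell(-.058,0,.114),[180,160])+[400,0])
a=cv2.imread("pics/side25.png")[140:190,195:245];b=cv2.imread("pics/scene25.png")[195:235,215:255]
cv2.imwrite("pics/c25c.png",np.hstack([cv2.resize(a,(400,400),interpolation=2),cv2.resize(b,(400,400),interpolation=2)]))
E
```

```text
head [-56.8  -1.6 153.9] [1.1 1.  1.2]
griptop [-10.4  -1.9 171.4] [1.5 0.7 1.3]
pred head top [ 98. 223.] [641. 243.]
pred collar top-rim [100. 279.] [641. 300.]
```

View pics/c25c.png

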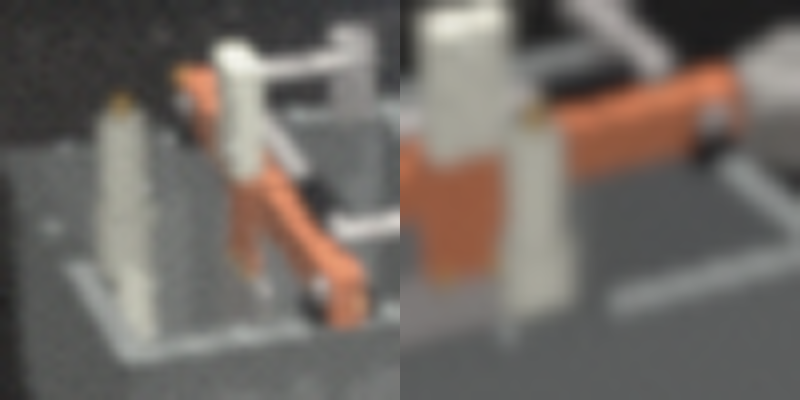

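```bash
python3 - <<'E'
from station import *
print(get_time()); job_done(); print(get_time())
E
```

```text
42.5
the job is handed in; nothing more can be done
the job is handed in; nothing more can be done
```

I handed the job in at 42.5 s of the 64 s allowed. The panel hangs with its hook in the notch, on the sleeve side of the bar. The bail lies on the hook, and the anode rod stands in the sleeve.

**Last checks:**
- **Panel:** triangulated over three cameras, the top of the white grip was at 171 mm; 170 mm is right for a seated panel. The panel was upright and within 2 mm of centre along the bar.
- **Anode:** the top of the head was at 154 mm against 152 mm for a seated collar, with no visible gap at the rim. The last insertion stopped on contact 2.5 mm higher than my estimate. I put both differences down to measurement error and did not press the head to confirm.
- **Bail:** I pressed it level with about 8 N, and it stayed down when I lifted off. I did not measure its final angle from the last pictures; the upright panel implies it is level.
- **Rack and bench:** the coupon is still in its slot. The bystanders I could see in the pictures looked undisturbed, but I did not measure their positions.

**What went wrong on the way:**
- The freely hung panel tilted about 10°, and my first push on the bail did not straighten it. A second, slower press did.
- Short force spikes reached my stop thresholds of up to 35 N while I pushed the bail with the fingers. The force readings between moves were only a few newtons.

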